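# Nest printed channels on the UV cure stand and latch its guard gate

## Robot

A 6-joint arm with a two-finger parallel gripper is mounted at the origin on the work surface. World frame = base frame: x ahead of the robot, y to its left, z up, the work surface at z = 0. Lengths are in m, angles in rad, forces in N, time in s.
With the tool pointing down it reaches from about 0.25 to 0.725 m from the base axis. Payload 4 kg.
Tool frame: the origin (TCP) lies at the very end of the fingers, on their centre line; the grasp point (between the pads) lies 19 mm behind it; z points along the fingers, y is the line along which they close (so a half turn about z gives the same grasp; the last joint's range is limited). The gripper opens to 85 mm and grips with 20 to 120 N. Pads are 22 mm wide; open, the fingers measure 114 mm over their backs; the gripper's body (76 mm by 85 mm) begins 54 mm behind the grasp point. The pads swing forward as they close: fully open they stand 13 mm farther back than shut.
Start: joints at [1.196, 0.241, 0.005, 1.335, 0, 1.571], TCP at [0.183, 0.465, 0.21] pointing down, gripper open.
Joint ranges: [-2.72, 2.72], [-1.05, 1.87], [-1.09, 1.28], [-1.99, 2.15], [-1.42, 1.44], [-3.14, 3.14]. Speed limits (rad/s): [2.79, 2.79, 3.14, 3.14, 3.14, 3.14].

## Interface

Orientations are given as a unit quaternion [x, y, z, w].
In Python, from workcell import bot, vision, workorder gives the robot as it stands.
- The arm moves only by the shell command python3 -m creep 'ROWS' [OPENING]. ROWS is JSON, a list of rows, each a list of 2 entries, a list of its own where there are three numbers: the shift along the tool's x, y, z in mm, then the turn, a rotation vector about the tool's x, y, z in rad. In form: [[[dx, dy, dz], [wx, wy, wz]], ...]. A call has 1 to 12 rows; each row shifts and turns the commanded pose from where the row before left it, along the tool's axes as they then stand; what a row does not reach is not made up. A row lasts 1/8 s, in which the tool goes at most 62.5 mm and 10.7 degrees, less where a joint would pass 70% of its speed; a pose out of reach is approached as far as the arm can. A call is refused whole if a number of a shift passes 62.5 or a number of a turn 0.188, either way. A call with a gripper value outside its range is refused whole. OPENING is the finger opening in mm, from 0 to 85.4, set as the call begins (- or left out, the last holds). The fingers move at their own pace and stop on an object; the grip force is fixed at half the most. Time passes only in rows, so rows that do not move let the fingers close. It gives the time, the measured TCP pose, the force, the opening and the grip force at its end, in the units of the state.
- bot.get_obs(): the state, without advancing time (a new reading comes with each control period).
- vision.camera(name): name is "scene" or "top"; returns a dict with "image" (384x512x3 uint8, blue, green, red), "z_map" (384x512 float32, m along the optical axis (not along the pixel's ray), 0 where there is no reading), "K" (3x3 intrinsics, pixels), "k1" (the pictures are not rectified: a ray, as slopes to the right and down, at radius r is drawn at 1 + k1 r^2 times it, then the intrinsics apply), "rvec" (rotation vector, rad) and "tvec" (3), from world to camera coordinates, as OpenCV has them. Camera axes: x right, y down, z forward; pixel columns grow to the right and rows downward; lengths in m; the calibration is good to about 2 mm. A picture is of the moment at which its call begins.
- workorder.job_done(): hands the job in; it is judged then, once.
Trained networks look in a picture, given as the dict that the camera call returned (one of the last four; its "shot" number tells which), for a name from the list of things; names that differ only in an ending like _2 or _b are one class to them, and where a whole thing is asked for, a point or a joint stands for the part that bears it (a point fixed in the world has none). Each returns a list of dicts, best first, with "score" (0 to 1); they miss things now and then, are a little off and sometimes report something else, mostly with a low value. They report only what shows in the picture. A call takes as long as a camera call. They do not tell look-alikes from the thing itself.
- vision.spot_in(picture, query): "position" ([column, row] in pixels, amid what is visible of it).
- vision.place_of(picture, query): "position" ([column, row] in pixels: a listed point, or the origin of a listed thing).
The state is a dict: "clock": time; "joint_pos": joint angles; "joint_vel": joint speeds; "tau": joint torques, N m; "eef_pos": TCP position; "tool_rot": TCP orientation; "ft_force": force on the tool from outside, world axes, zero at the start; "ft_torque": the same for the moment, N m; "grip_width": finger opening in m; "grasp_force": force on a finger pad.
Only numpy, scipy, OpenCV 4.12 (cv2) and the standard library are available. Lean on these libraries where they do the work, as an engineer would, in place of code of your own. Each camera call takes 0.05 s, during which the arm holds its last target. There are 200 camera calls.

## Task

Push the red thumb lever to lift the latch bar out of its catch, swing the amber guard gate wide open, and build one stack squarely on the blue pad from all the loose channel sections as they lie: grey (open-up) first, then violet (open-down), alternately, ends flush, each violet one shifted sideways so that its flanges interlock with those of the grey one under it, and each following grey one flat on a violet back. Then swing the gate fully shut so that the latch bar drops behind its catch, and leave the black prototype housing where it is.

Things in the scene. Friction and masses are not known exactly. Their poses are not given: they have to be found in the camera images.
- tray1: Dark grey printed channel lying open-up (web underneath): 56 mm wide (x), 100 mm long (y), 38 mm tall over all: web 12 mm thick; flanges along both long edges 5 mm thick, 26 mm deep; 120 g. Origin: centre of its flat underside, z up. Can be pinched across its width from above. May be absent.
- tray2: Dark grey printed channel lying open-up (web underneath): 56 mm wide (x), 100 mm long (y), 38 mm tall over all: web 12 mm thick; flanges along both long edges 5 mm thick, 26 mm deep; 120 g. Origin: centre of its flat underside, z up. Can be pinched across its width from above. May be absent.
- tray3: Dark grey printed channel lying open-up (web underneath): 56 mm wide (x), 100 mm long (y), 38 mm tall over all: web 12 mm thick; flanges along both long edges 5 mm thick, 26 mm deep; 120 g. Origin: centre of its flat underside, z up. Can be pinched across its width from above. May be absent.
- cap1: Violet printed channel lying open-down (web on top), sized as tray1. Origin: middle of the plane of its flange tips, z up; web's top at 38 mm. Interlocked, its origin is 12 mm above that of the grey one below and shifted along x by 6 to 25 mm either way (15 is best). Pinch it by the web's edges only, clear of what is below.
- cap2: Second violet open-down channel, the same as cap1 in every way.
- pad (a point): Centre of the blue pad (85 x 115 mm) on the stand's base plate, 10 mm above the table. x runs across the stack (channel width), y along it. Plate 200 (x) by 300 (y) mm; 24 mm high lamp bars at x = +-88 mm; hinge post at y = 130 mm, to 225 mm above the table; catch post at y = -105 mm, x -50 to 16 mm, to 215 mm. A stack of five is 138 mm tall.
- gate_hinge (a point): Point on the gate's vertical hinge axis at the guard's underside, 165 mm above the table; the frame turns with the gate. The guard is a level amber plate in an aluminium frame, 130 mm wide, reaching from 25 to 185 mm from the axis along this frame's -y, 10 mm thick; closed, it covers the pad from above.
- gate (a joint): Gate angle in rad: 0 closed over the pad; grows as the level guard swings clockwise seen from above, its free end moving towards the pad's -x side; stop at 2.0. Stays where it is left (0.12 N m of friction).
- latch (a joint): Latch bar's angle on the gate in rad: 0 down, 0.4 fully lifted. Its outer end rests behind the lip of the catch post and clears it above about 0.25. Pushing the red thumb lever (tab) down lifts it (under 3 N); let go, it falls by itself. A ramp on the catch lifts the bar as the gate is swung shut; it then drops in by itself.
- tab (a point): Top centre of the red thumb lever's upright fin, 130 mm from the gate hinge axis, 236 mm above the table with the bar down. Fin 14 mm thick (gate's x, the swing direction), 32 mm long, 34 mm tall: pinch it from above across its thickness. Its level pivot is 50 mm further out, 34 mm lower; 17 mm down lifts the bar to about 0.34 rad. Moved sideways it swings the gate.
- housing: Finished black prototype housing, 100 x 70 x 49 mm, to be left alone. Origin: centre of its underside.
There are look-alikes about, which are no part of the job. What is shaped like the cap2 but turquoise is not meant. What is shaped like the cap1 but yellow is not meant.

How it is judged:
On the way, in this order (a step that is already met when the one before it is completed fails the run):
1. the latch bar is lifted out of its catch while the gate is still shut (value of joint latch above 0.2 rad and value of joint gate below 0.1 rad), for 0.05 s.
2. the gate is swung wide open (value of joint gate above 1.2 rad), for 0.2 s.
3. all channels stand interlocked in one stack on the pad, the gate still open (((z of cap1 in the frame of tray1 between 0.008 and 0.016 m and x of cap1 in the frame of tray1 between -0.03 and 0.03 m and y of cap1 in the frame of tray1 between -0.02 and 0.02 m and angle between the y axis of cap1 and the y axis of tray1, either way round below 0.15 rad and (x of cap1 in the frame of tray1 above 0.005 m or x of cap1 in the frame of tray1 below -0.005 m)) or (z of cap1 in the frame of tray2 between 0.008 and 0.016 m and x of cap1 in the frame of tray2 between -0.03 and 0.03 m and y of cap1 in the frame of tray2 between -0.02 and 0.02 m and angle between the y axis of cap1 and the y axis of tray2, either way round below 0.15 rad and (x of cap1 in the frame of tray2 above 0.005 m or x of cap1 in the frame of tray2 below -0.005 m)) or (z of cap1 in the frame of tray3 between 0.008 and 0.016 m and x of cap1 in the frame of tray3 between -0.03 and 0.03 m and y of cap1 in the frame of tray3 between -0.02 and 0.02 m and angle between the y axis of cap1 and the y axis of tray3, either way round below 0.15 rad and (x of cap1 in the frame of tray3 above 0.005 m or x of cap1 in the frame of tray3 below -0.005 m))) and ((z of cap2 in the frame of tray1 between 0.008 and 0.016 m and x of cap2 in the frame of tray1 between -0.03 and 0.03 m and y of cap2 in the frame of tray1 between -0.02 and 0.02 m and angle between the y axis of cap2 and the y axis of tray1, either way round below 0.15 rad and (x of cap2 in the frame of tray1 above 0.005 m or x of cap2 in the frame of tray1 below -0.005 m)) or (z of cap2 in the frame of tray2 between 0.008 and 0.016 m and x of cap2 in the frame of tray2 between -0.03 and 0.03 m and y of cap2 in the frame of tray2 between -0.02 and 0.02 m and angle between the y axis of cap2 and the y axis of tray2, either way round below 0.15 rad and (x of cap2 in the frame of tray2 above 0.005 m or x of cap2 in the frame of tray2 below -0.005 m)) or (z of cap2 in the frame of tray3 between 0.008 and 0.016 m and x of cap2 in the frame of tray3 between -0.03 and 0.03 m and y of cap2 in the frame of tray3 between -0.02 and 0.02 m and angle between the y axis of cap2 and the y axis of tray3, either way round below 0.15 rad and (x of cap2 in the frame of tray3 above 0.005 m or x of cap2 in the frame of tray3 below -0.005 m))) and ((z of tray1 in the frame of pad between -0.004 and 0.004 m and x of tray1 in the frame of pad between -0.03 and 0.03 m and y of tray1 in the frame of pad between -0.02 and 0.02 m and angle between the y axis of tray1 and the y axis of pad, either way round below 0.15 rad) or (z of tray1 in the frame of cap1 between 0.034 and 0.042 m and x of tray1 in the frame of cap1 between -0.03 and 0.03 m and y of tray1 in the frame of cap1 between -0.02 and 0.02 m and angle between the y axis of tray1 and the y axis of cap1, either way round below 0.15 rad) or (z of tray1 in the frame of cap2 between 0.034 and 0.042 m and x of tray1 in the frame of cap2 between -0.03 and 0.03 m and y of tray1 in the frame of cap2 between -0.02 and 0.02 m and angle between the y axis of tray1 and the y axis of cap2, either way round below 0.15 rad)) and ((z of tray2 in the frame of pad between -0.004 and 0.004 m and x of tray2 in the frame of pad between -0.03 and 0.03 m and y of tray2 in the frame of pad between -0.02 and 0.02 m and angle between the y axis of tray2 and the y axis of pad, either way round below 0.15 rad) or (z of tray2 in the frame of cap1 between 0.034 and 0.042 m and x of tray2 in the frame of cap1 between -0.03 and 0.03 m and y of tray2 in the frame of cap1 between -0.02 and 0.02 m and angle between the y axis of tray2 and the y axis of cap1, either way round below 0.15 rad) or (z of tray2 in the frame of cap2 between 0.034 and 0.042 m and x of tray2 in the frame of cap2 between -0.03 and 0.03 m and y of tray2 in the frame of cap2 between -0.02 and 0.02 m and angle between the y axis of tray2 and the y axis of cap2, either way round below 0.15 rad)) and ((z of tray3 in the frame of pad between -0.004 and 0.004 m and x of tray3 in the frame of pad between -0.03 and 0.03 m and y of tray3 in the frame of pad between -0.02 and 0.02 m and angle between the y axis of tray3 and the y axis of pad, either way round below 0.15 rad) or (z of tray3 in the frame of cap1 between 0.034 and 0.042 m and x of tray3 in the frame of cap1 between -0.03 and 0.03 m and y of tray3 in the frame of cap1 between -0.02 and 0.02 m and angle between the y axis of tray3 and the y axis of cap1, either way round below 0.15 rad) or (z of tray3 in the frame of cap2 between 0.034 and 0.042 m and x of tray3 in the frame of cap2 between -0.03 and 0.03 m and y of tray3 in the frame of cap2 between -0.02 and 0.02 m and angle between the y axis of tray3 and the y axis of cap2, either way round below 0.15 rad)) and value of joint gate above 1 rad), for 0.3 s.
At the end, for the whole second after the job is handed in: Each violet channel interlocks on a grey one (12 +-4 mm up, 5 to 30 mm aside); each grey one lies on the pad or a violet back (within 30 mm across, 4 mm in height); ends within 20 mm, parallel within 0.15 rad, at rest; gate within 0.04 rad of shut, latch bar under 0.06 rad (((z of cap1 in the frame of tray1 between 0.008 and 0.016 m and x of cap1 in the frame of tray1 between -0.03 and 0.03 m and y of cap1 in the frame of tray1 between -0.02 and 0.02 m and angle between the y axis of cap1 and the y axis of tray1, either way round below 0.15 rad and (x of cap1 in the frame of tray1 above 0.005 m or x of cap1 in the frame of tray1 below -0.005 m)) or (z of cap1 in the frame of tray2 between 0.008 and 0.016 m and x of cap1 in the frame of tray2 between -0.03 and 0.03 m and y of cap1 in the frame of tray2 between -0.02 and 0.02 m and angle between the y axis of cap1 and the y axis of tray2, either way round below 0.15 rad and (x of cap1 in the frame of tray2 above 0.005 m or x of cap1 in the frame of tray2 below -0.005 m)) or (z of cap1 in the frame of tray3 between 0.008 and 0.016 m and x of cap1 in the frame of tray3 between -0.03 and 0.03 m and y of cap1 in the frame of tray3 between -0.02 and 0.02 m and angle between the y axis of cap1 and the y axis of tray3, either way round below 0.15 rad and (x of cap1 in the frame of tray3 above 0.005 m or x of cap1 in the frame of tray3 below -0.005 m))) and ((z of cap2 in the frame of tray1 between 0.008 and 0.016 m and x of cap2 in the frame of tray1 between -0.03 and 0.03 m and y of cap2 in the frame of tray1 between -0.02 and 0.02 m and angle between the y axis of cap2 and the y axis of tray1, either way round below 0.15 rad and (x of cap2 in the frame of tray1 above 0.005 m or x of cap2 in the frame of tray1 below -0.005 m)) or (z of cap2 in the frame of tray2 between 0.008 and 0.016 m and x of cap2 in the frame of tray2 between -0.03 and 0.03 m and y of cap2 in the frame of tray2 between -0.02 and 0.02 m and angle between the y axis of cap2 and the y axis of tray2, either way round below 0.15 rad and (x of cap2 in the frame of tray2 above 0.005 m or x of cap2 in the frame of tray2 below -0.005 m)) or (z of cap2 in the frame of tray3 between 0.008 and 0.016 m and x of cap2 in the frame of tray3 between -0.03 and 0.03 m and y of cap2 in the frame of tray3 between -0.02 and 0.02 m and angle between the y axis of cap2 and the y axis of tray3, either way round below 0.15 rad and (x of cap2 in the frame of tray3 above 0.005 m or x of cap2 in the frame of tray3 below -0.005 m))) and ((z of tray1 in the frame of pad between -0.004 and 0.004 m and x of tray1 in the frame of pad between -0.03 and 0.03 m and y of tray1 in the frame of pad between -0.02 and 0.02 m and angle between the y axis of tray1 and the y axis of pad, either way round below 0.15 rad) or (z of tray1 in the frame of cap1 between 0.034 and 0.042 m and x of tray1 in the frame of cap1 between -0.03 and 0.03 m and y of tray1 in the frame of cap1 between -0.02 and 0.02 m and angle between the y axis of tray1 and the y axis of cap1, either way round below 0.15 rad) or (z of tray1 in the frame of cap2 between 0.034 and 0.042 m and x of tray1 in the frame of cap2 between -0.03 and 0.03 m and y of tray1 in the frame of cap2 between -0.02 and 0.02 m and angle between the y axis of tray1 and the y axis of cap2, either way round below 0.15 rad)) and ((z of tray2 in the frame of pad between -0.004 and 0.004 m and x of tray2 in the frame of pad between -0.03 and 0.03 m and y of tray2 in the frame of pad between -0.02 and 0.02 m and angle between the y axis of tray2 and the y axis of pad, either way round below 0.15 rad) or (z of tray2 in the frame of cap1 between 0.034 and 0.042 m and x of tray2 in the frame of cap1 between -0.03 and 0.03 m and y of tray2 in the frame of cap1 between -0.02 and 0.02 m and angle between the y axis of tray2 and the y axis of cap1, either way round below 0.15 rad) or (z of tray2 in the frame of cap2 between 0.034 and 0.042 m and x of tray2 in the frame of cap2 between -0.03 and 0.03 m and y of tray2 in the frame of cap2 between -0.02 and 0.02 m and angle between the y axis of tray2 and the y axis of cap2, either way round below 0.15 rad)) and ((z of tray3 in the frame of pad between -0.004 and 0.004 m and x of tray3 in the frame of pad between -0.03 and 0.03 m and y of tray3 in the frame of pad between -0.02 and 0.02 m and angle between the y axis of tray3 and the y axis of pad, either way round below 0.15 rad) or (z of tray3 in the frame of cap1 between 0.034 and 0.042 m and x of tray3 in the frame of cap1 between -0.03 and 0.03 m and y of tray3 in the frame of cap1 between -0.02 and 0.02 m and angle between the y axis of tray3 and the y axis of cap1, either way round below 0.15 rad) or (z of tray3 in the frame of cap2 between 0.034 and 0.042 m and x of tray3 in the frame of cap2 between -0.03 and 0.03 m and y of tray3 in the frame of cap2 between -0.02 and 0.02 m and angle between the y axis of tray3 and the y axis of cap2, either way round below 0.15 rad)) and linear speed of each of tray1, tray2, tray3, cap1, cap2 below 0.02 m/s and value of joint gate below 0.04 rad and value of joint latch below 0.06 rad); the robot touches nothing.
It fails at once if the prototype housing is moved more than 30 mm (distance of housing from where it was at the start of the episode above 0.03 m).
Of tray1, tray2, tray3 only 2 to 3 are there at a start; the rules pass over those that are not, and their reading is None.
At some moment in a run one of tray1, tray2, tray3, cap1, cap2 may be knocked a few centimetres aside while the robot is not near it.
It also fails if it takes over 210 s, if anything falls off the work surface, if the arm or the gripper's body presses on something with over 40 N, if the wrist force passes 120 N, or if a joint passes its speed limit or range.

## Working session

There is one attempt and no reset: what is moved stays moved. The work goes in short steps, Python scripts to look and compute and a shell command to move; the robot and the scene stay as the last step left them, time stands still between calls to the robot, and variables do not carry over. Pictures are saved under pics/ and viewed, at most 14 in all, crops included, and the job is handed in when it is done.

```bash
ls; mkdir -p pics
cat > h.py <<'E'
import numpy as np, cv2
from scipy.spatial.transform import Rotation as R
from workcell import bot, vision, workorder
def cloud(p):
    K=p["K"];h,w=p["z_map"].shape
    u,v=np.meshgrid(np.arange(w),np.arange(h))
    D=np.array([p["k1"],0,0,0,0],float)
    s=cv2.undistortPoints(np.stack([u,v],-1).reshape(-1,1,2).astype(np.float64),np.array(K,float),D).reshape(h,w,2)
    z=p["z_map"]
    C=np.dstack([s[...,0]*z,s[...,1]*z,z])
    Rm=cv2.Rodrigues(np.array(p["rvec"],float))[0]
    W=(C-np.array(p["tvec"]).reshape(3))@Rm
    W[z<=0]=np.nan
    return W
def ray_at(p,px,zw):
    D=np.array([p["k1"],0,0,0,0],float)
    s=cv2.undistortPoints(np.array(px,float).reshape(-1,1,2),np.array(p["K"],float),D).reshape(2)
    Rm=cv2.Rodrigues(np.array(p["rvec"],float))[0]
    o=-Rm.T@np.array(p["tvec"]).reshape(3); d=Rm.T@np.array([s[0],s[1],1])
    return o+d*(zw-o[2])/d[2]
E
python3 - <<'E'
from h import *
for n in ["scene","top"]:
    p=vision.camera(n); cv2.imwrite(f"pics/{n}0.png",p["image"])
    Rm=cv2.Rodrigues(np.array(p["rvec"],float))[0]; print(n,-Rm.T@np.array(p["tvec"]).reshape(3),p["K"][0][0],p["k1"])
    for q,z in [("tray1",0),("cap1",0),("pad",.01),("gate_hinge",.165),("tab",.236),("housing",0)]:
        for d in vision.place_of(p,q): print(q,round(d["score"],2),np.round(d["position"]),np.round(ray_at(p,d["position"],z),3))
o=bot.get_obs();print(o["clock"],o["eef_pos"],o["tool_rot"],o["ft_force"])
E
```

```text
pics
scene [ 1.32039146 -0.89762114  1.45754916] 485.2624744327308 -0.04580520506006031
tray1 0.87 [259. 272.] [ 0.607 -0.156  0.   ]
tray1 0.83 [188. 280.] [ 0.457 -0.365  0.   ]
tray1 0.6 [241. 232.] [ 0.424 -0.074  0.   ]
cap1 0.93 [198. 345.] [ 0.675 -0.503  0.   ]
cap1 0.86 [152. 231.] [ 0.18  -0.323  0.   ]
cap1 0.75 [229. 300.] [ 0.619 -0.315  0.   ]
cap1 0.57 [210. 256.] [ 0.429 -0.238  0.   ]
pad 0.85 [309. 225.] [0.59  0.138 0.01 ]
pad 0.62 [327. 165.] [0.41 0.46 0.01]
pad 0.46 [311. 180.] [0.427 0.335 0.01 ]
gate_hinge 0.68 [330. 180.] [0.576 0.254 0.165]
tab 0.42 [308. 183.] [0.57  0.123 0.236]
tab 0.15 [259. 271.] [ 0.721 -0.276  0.236]
housing 0.88 [326. 163.] [0.395 0.472 0.   ]
top [ 0.15954675 -0.00661825  1.62236321] 386.82671226893785 -0.04083316711271712
tray1 0.85 [284. 156.] [ 0.623 -0.157  0.   ]
tray1 0.73 [332. 192.] [ 0.46  -0.358  0.   ]
tray1 0.7 [268. 206.] [ 0.408 -0.082  0.   ]
cap1 0.81 [304. 201.] [ 0.426 -0.238  0.   ]
cap1 0.78 [322. 157.] [ 0.617 -0.326 -0.   ]
cap1 0.68 [328. 257.] [ 0.187 -0.327  0.   ]
cap1 0.67 [359. 144.] [ 0.675 -0.49   0.   ]
pad 0.54 [321. 155.] [ 0.622 -0.319  0.01 ]
gate_hinge 0.69 [181. 157.] [0.58  0.26  0.165]
tab 0.54 [207. 155.] [0.565 0.15  0.236]
tab 0.24 [322. 158.] [ 0.547 -0.278  0.236]
tab 0.16 [133. 211.] [0.361 0.415 0.236]
housing 0.65 [135. 210.] [0.4   0.481 0.   ]
0.7 [0.18305664 0.46527234 0.21021879] [1.86319065e-01 9.82489290e-01 2.48656915e-06 3.08870847e-05] [ 0.37759358  0.09422889 -0.1549095 ]
```

Run:
```python
import cv2
a=cv2.imread("pics/scene0.png");b=cv2.imread("pics/top0.png")
cv2.imwrite("pics/a.png",cv2.resize(a[110:410,90:420],None,fx=2,fy=2,interpolation=cv2.INTER_CUBIC)[:600])
cv2.imwrite("pics/b.png",cv2.resize(b[110:290,100:390],None,fx=2.7,fy=2.7,interpolation=cv2.INTER_CUBIC))
```

```text
(no output)
```

View pics/a.png

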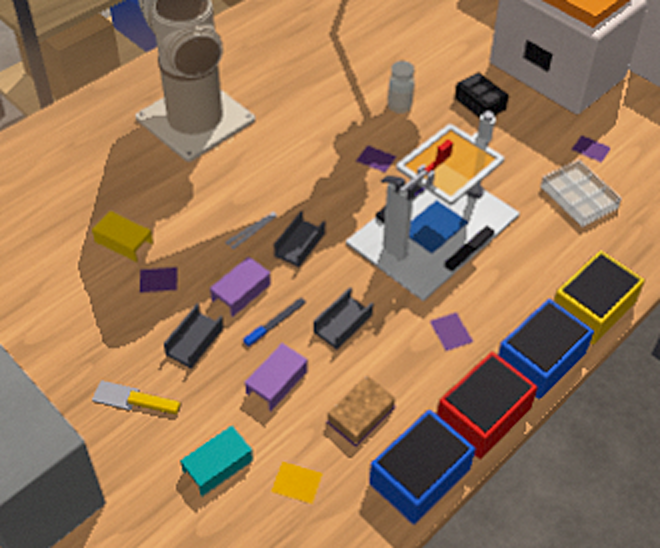

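View pics/b.png

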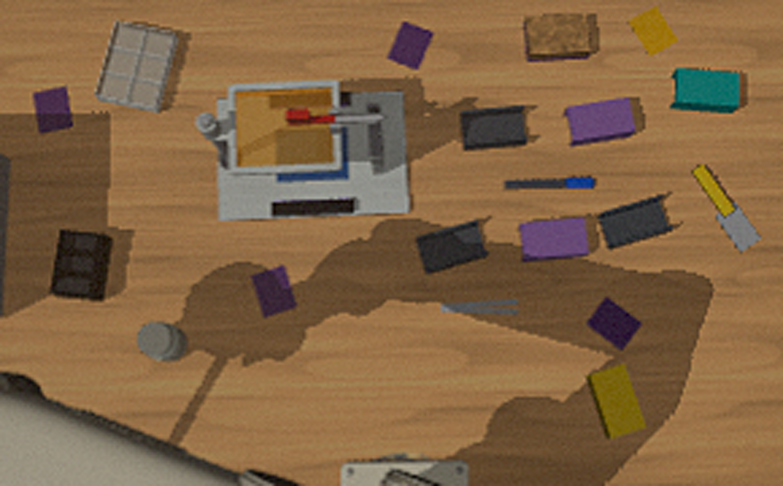

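The pictures show three dark grey open-up channels (scene px 259,272 / 188,280 / 241,232). There are two violet block-shaped channels (scene 210,256 and 229,300). The turquoise one (198,345) and yellow one (152,231) are look-alikes, and the flat violet squares are only paper. The gate is shut, with the red fin at top px (207,155).

```bash
cat >> h.py <<'E'
def both():
    P={n:vision.camera(n) for n in ["top","scene"]}
    pts=[];col=[]
    for n,p in P.items():
        W=cloud(p); m=~np.isnan(W[...,0]); pts.append(W[m]); col.append(p["image"][m])
    return P,np.vstack(pts),np.vstack(col).astype(int)
def classes(c):
    h=cv2.cvtColor(c.astype(np.uint8).reshape(-1,1,3),cv2.COLOR_BGR2HSV).reshape(-1,3).astype(int)
    return h
def rect(xy):
    (cx,cy),(w,hh),a=cv2.minAreaRect(xy.astype(np.float32)); 
    if w>hh: a+=90; w,hh=hh,w
    a=(a+90)%180-90   # rotation of long axis from world y
    return np.round([cx,cy],4),np.round([w,hh],3),round(a,1)
def parts(P,pts,c):
    h=classes(c); H,S,V=h.T
    viol=(H>120)&(H<160)&(S>60); grey=(S<60)&(V<95)
    for name,m,zl in [("cap",viol,.03),("tray",grey,.02)]:
        mm=m&(pts[:,2]>zl)&(pts[:,2]<.2)&(pts[:,0]>.1)&(pts[:,0]<.75)&(abs(pts[:,1])<.6)
        q=pts[mm]
        g=np.zeros((800,1400),np.uint8); ij=np.round(q[:,:2]*1000+[0,700]).astype(int); g[ij[:,0],ij[:,1]]=1
        n,L=cv2.connectedComponents(cv2.dilate(g,np.ones((11,11),np.uint8)))
        lab=L[ij[:,0],ij[:,1]]
        for k in range(1,n):
            s=q[lab==k]
            if len(s)>60: print(name,len(s),rect(s[:,:2]),"z",np.round(np.percentile(s[:,2],[5,50,95]),3))
E
python3 - <<'E'
from h import *
P,pts,c=both(); parts(P,pts,c)
h=classes(c);H,S,V=h.T
near=(abs(pts[:,0]-.58)<.25)&(abs(pts[:,1]-.13)<.25)
m=near&((H<6)|(H>174))&(S>150)&(pts[:,2]>.18)&(pts[:,1]>0.05); print("red",m.sum(),rect(pts[m][:,:2]),pts[m].max(0),np.round(pts[m].mean(0),3))
t=m&(pts[:,2]>.228);print("fin top",t.sum(),rect(pts[t][:,:2]))
m=near&(pts[:,2]>.004)&(pts[:,2]<.016)&(S<60)&(V>90); print("plate",m.sum(),rect(pts[m][:,:2]))
m=near&(pts[:,2]>.15)&(pts[:,2]<.19); print("guard",m.sum(),rect(pts[m][:,:2]))
m=near&(pts[:,2]>.215)&(pts[:,2]<.23)&(pts[:,1]>.2); print("hinge",m.sum(),np.round(pts[m].mean(0),3))
m=near&(pts[:,2]>.004)&(pts[:,2]<.02)&(H>100)&(H<118)&(S>130); print("blue",m.sum(),rect(pts[m][:,:2]))
r=R.from_quat(bot.get_obs()["tool_rot"]).as_matrix();print(r.round(3))
E
```

```text
cap 653 (array([ 0.4319, -0.2381]), array([0.062, 0.105]), 4.6) z [0.031 0.037 0.042]
cap 726 (array([ 0.6223, -0.3201]), array([0.059, 0.103]), 8.2) z [0.032 0.038 0.044]
tray 315 (array([0.404 , 0.4863]), array([0.08, 0.1 ]), 81.7) z [0.028 0.046 0.053]
tray 99 (array([ 0.4054, -0.0876]), array([0.019, 0.103]), 16.2) z [0.021 0.034 0.042]
tray 99 (array([ 0.4414, -0.3731]), array([0.031, 0.104]), 9.4) z [0.021 0.033 0.041]
tray 86 (array([ 0.4489, -0.0738]), array([0.008, 0.096]), 15.4) z [0.022 0.033 0.04 ]
tray 101 (array([ 0.483, -0.365]), array([0.01 , 0.099]), 17.5) z [0.023 0.034 0.042]
tray 112 (array([0.5633, 0.032 ]), array([0.024, 0.072]), 89.2) z [0.049 0.189 0.199]
tray 110 (array([ 0.5896, -0.1535]), array([0.012, 0.102]), 3.5) z [0.022 0.033 0.041]
tray 109 (array([ 0.6366, -0.1488]), array([0.017, 0.098]), 4.3) z [0.021 0.033 0.04 ]
tray 71 (array([0.6665, 0.1406]), array([0.022, 0.129]), 0.1) z [0.021 0.023 0.029]
red 122 (array([0.5792, 0.1225]), array([0.017, 0.068]), 5.1) [0.58686481 0.15577268 0.2467434 ] [0.578 0.127 0.221]
fin top 51 (array([0.5777, 0.1381]), array([0.016, 0.036]), 1.3)
plate 2615 (array([0.5559, 0.1335]), array([0.372, 0.558]), -9.2)
guard 2490 (array([0.5774, 0.1478]), array([0.138, 0.255]), 1.6)
hinge 50 [0.574 0.265 0.221]
blue 430 (array([0.6016, 0.1393]), array([0.116, 0.135]), -87.9)
[[-0.931  0.366 -0.   ]
 [ 0.366  0.931  0.   ]
 [ 0.     0.    -1.   ]]
```

```bash
python3 -m creep '[[[0,0,-10],[0,0,0.171]],[[0,0,-10],[0,0,0.171]],[[0,0,-10],[0,0,0.171]],[[0,0,-10],[0,0,0.171]],[[0,0,-10],[0,0,0.171]],[[0,0,-10],[0,0,0.171]],[[0,0,-10],[0,0,0.171]],[[0,0,0],[0,0,0]]]' 50
python3 -m creep '[[[-36,44,0],[0,0,0]],[[-36,44,0],[0,0,0]],[[-36,44,0],[0,0,0]],[[-36,44,0],[0,0,0]],[[-36,44,0],[0,0,0]],[[-36,44,0],[0,0,0]],[[-36,44,0],[0,0,0]],[[-36,44,0],[0,0,0]],[[-36,44,0],[0,0,0]],[[0,0,0],[0,0,0]],[[0,0,0],[0,0,0]]]'
```

```text
clock: 1.8
eef_pos: [0.1832, 0.4658, 0.281]
tool_rot: [0.707, 0.707, 0.001, -0.0]
ft_force: [-0.4, -0.2, -0.3]
grip_width: 0.0501
grasp_force: 0.0
clock: 3.18
eef_pos: [0.5782, 0.1408, 0.2793]
tool_rot: [0.707, 0.707, -0.001, -0.001]
ft_force: [0.1, -0.1, -1.1]
grip_width: 0.05
grasp_force: 0.0
```

```bash
python3 -m creep '[[[-2,0,25],[0,0,0]],[[0,0,25],[0,0,0]],[[0,0,16],[0,0,0]],[[0,0,0],[0,0,0]]]' 
python3 -m creep '[[[0,0,0],[0,0,0]],[[0,0,0],[0,0,0]],[[0,0,0],[0,0,0]],[[0,0,0],[0,0,0]],[[0,0,0],[0,0,0]]]' 0
python3 -m creep '[[[1,0,4],[0,0,0]],[[2,0,4],[0,0,0]],[[2,0,4],[0,0,0]],[[3,0,5],[0,0,0]],[[0,0,1],[0,0,0]],[[0,0,0],[0,0,0]]]'
python3 - <<'E'
from h import *
p=vision.camera("scene");cv2.imwrite("pics/c.png",cv2.resize(p["image"][120:270,230:400],None,fx=3.5,fy=3.5,interpolation=cv2.INTER_CUBIC))
E
```

```text
clock: 3.68
eef_pos: [0.5766, 0.1401, 0.2133]
tool_rot: [0.706, 0.708, -0.001, -0.001]
ft_force: [0.3, -0.8, 0.1]
grip_width: 0.0502
grasp_force: 0.0
clock: 4.3
eef_pos: [0.579, 0.1393, 0.2147]
tool_rot: [0.707, 0.707, 0.001, 0.0]
ft_force: [-0.2, 1.3, 1.8]
grip_width: 0.0002
grasp_force: 0.8
clock: 5.05
eef_pos: [0.5789, 0.1465, 0.1969]
tool_rot: [0.708, 0.707, 0.0, 0.001]
ft_force: [-0.8, 0.1, 5.2]
grip_width: -0.0001
grasp_force: 2.6
```

View pics/c.png

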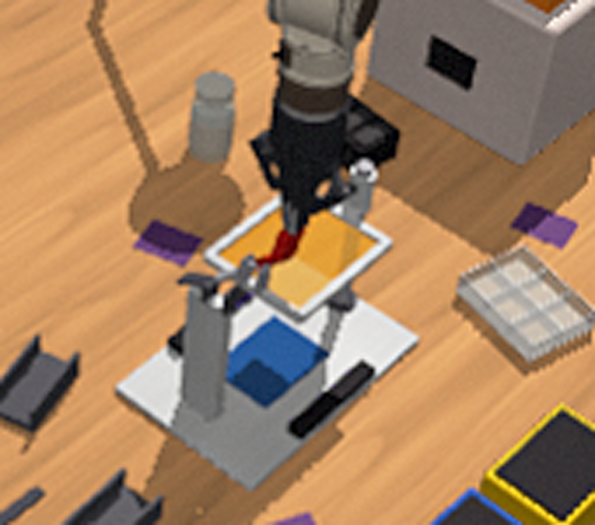

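The bar looks tilted up, but the fingers are fully closed, sitting on or inside the hinge end of the fin. I'll check the lever's geometry before swinging.

Run:
```python
from h import *
P,pts,c=both();h=classes(c);H,S,V=h.T
near=(abs(pts[:,0]-.58)<.08)&(abs(pts[:,1]-.1)<.15)
m=near&((H<6)|(H>174))&(S>150)&(pts[:,2]>.17)
q=pts[m]
for a in np.arange(.04,.18,.01):
    s=q[(q[:,1]>=a)&(q[:,1]<a+.01)]
    if len(s): print(round(a,2),len(s),s.min(0).round(3),s.max(0).round(3))
cv2.imwrite("pics/d.png",cv2.resize(P["top"]["image"][130:190,160:270],None,fx=6,fy=6,interpolation=cv2.INTER_CUBIC))
```

```text
0.09 3 [0.572 0.091 0.199] [0.582 0.098 0.206]
0.1 4 [0.579 0.1   0.2  ] [0.586 0.109 0.201]
0.11 5 [0.577 0.112 0.191] [0.582 0.119 0.198]
0.12 18 [0.572 0.122 0.191] [0.589 0.13  0.223]
0.13 17 [0.572 0.13  0.192] [0.591 0.139 0.225]
0.14 6 [0.581 0.14  0.198] [0.591 0.149 0.228]
```

View pics/d.png

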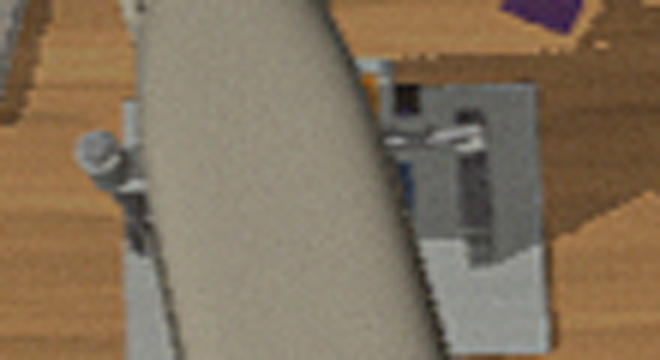

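Run:
```python
from h import *
p=vision.camera("scene")
def proj(X): return cv2.projectPoints(np.array([X],float),np.array(p["rvec"],float),np.array(p["tvec"],float),np.array(p["K"],float),np.array([p["k1"],0,0,0,0.]))[0].ravel()
e=bot.get_obs()["eef_pos"]; s=9;o=np.array([275,150])
im=cv2.resize(p["image"][150:210,275:350],None,fx=s,fy=s,interpolation=cv2.INTER_CUBIC)
for X,cl in [(e,(0,255,0)),([.578,.136,.236],(255,0,0)),([.578,.152,.236],(255,255,0)),([.578,.120,.236],(255,0,255))]:
    u=(proj(X)-o+.5)*s; cv2.circle(im,tuple(int(a) for a in u),4,cl,-1)
cv2.imwrite("pics/e.png",im)
```

```text
(no output)
```

View pics/e.png

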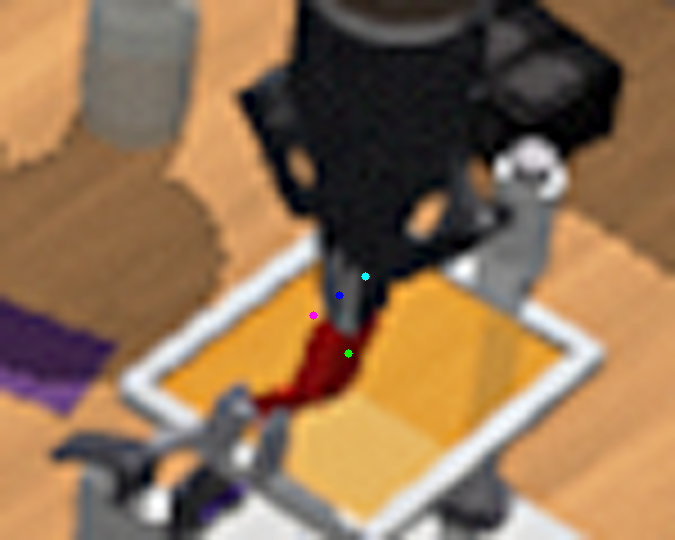

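The fingertip sits right above the fin, pressing its top down, so the bar is lifted. I'll open around the fin, which will rise between the fingers, and then re-grip deeper.

```bash
python3 -m creep '[[[-4,0,0],[0,0,0]],[[-4,0,0],[0,0,0]],[[0,0,0],[0,0,0]],[[0,0,0],[0,0,0]]]' 40
python3 -m creep '[[[0,0,0],[0,0,0]],[[0,0,0],[0,0,0]],[[0,0,0],[0,0,0]],[[0,0,0],[0,0,0]],[[0,0,0],[0,0,0]]]' 8
```

```text
clock: 5.75
eef_pos: [0.5791, 0.1391, 0.1965]
tool_rot: [0.707, 0.707, 0.0, 0.0]
ft_force: [1.3, 2.2, 5.4]
grip_width: 0.04
grasp_force: 2.2
clock: 6.38
eef_pos: [0.5791, 0.1386, 0.198]
tool_rot: [0.708, 0.707, 0.001, 0.001]
ft_force: [-1.1, 0.9, 11.0]
grip_width: 0.0078
grasp_force: 6.3
```

```bash
python3 -m creep '[[[0,0,-15],[0,0,0]],[[0,0,-15],[0,0,0]],[[0,-30,-15],[0,0,0]],[[0,-50,-15],[0,0,0]],[[0,-50,0],[0,0,0]],[[0,-50,0],[0,0,0]],[[0,0,0],[0,0,0]]]' 40
python3 - <<'E'
from h import *
p=vision.camera("scene");cv2.imwrite("pics/f.png",cv2.resize(p["image"][150:210,275:350],None,fx=9,fy=9,interpolation=cv2.INTER_CUBIC))
P,pts,c=both();h=classes(c);H,S,V=h.T
near=(abs(pts[:,0]-.58)<.08)&(abs(pts[:,1]-.1)<.15)
m=near&((H<6)|(H>174))&(S>150)&(pts[:,2]>.17)
q=pts[m]
for a in np.arange(.04,.18,.008):
    s=q[(q[:,1]>=a)&(q[:,1]<a+.008)]
    if len(s): print(round(a,3),len(s),s.min(0).round(3),s.max(0).round(3),np.median(s,0).round(3))
for k in P: 
    for d in vision.place_of(P[k],"tab")[:1]+vision.place_of(P[k],"gate_hinge")[:1]: print(k,d["score"],ray_at(P[k],d["position"],.236 if d["position"][0]<0 else .236).round(3),ray_at(P[k],d["position"],.165).round(3))
E
```

```text
clock: 7.25
eef_pos: [0.3953, 0.1384, 0.2568]
tool_rot: [0.707, 0.707, -0.001, -0.0]
ft_force: [-0.0, -0.0, 0.9]
grip_width: 0.0399
grasp_force: 0.0
0.088 6 [0.573 0.09  0.205] [0.582 0.096 0.212] [0.579 0.092 0.208]
0.096 10 [0.572 0.096 0.202] [0.581 0.104 0.209] [0.577 0.099 0.206]
0.104 10 [0.574 0.104 0.202] [0.584 0.112 0.209] [0.579 0.108 0.205]
0.112 13 [0.572 0.113 0.2  ] [0.584 0.119 0.24 ] [0.579 0.116 0.204]
0.12 34 [0.552 0.12  0.17 ] [0.587 0.128 0.238] [0.577 0.126 0.22 ]
0.128 16 [0.551 0.128 0.171] [0.587 0.136 0.239] [0.577 0.133 0.23 ]
0.136 23 [0.568 0.136 0.211] [0.585 0.143 0.242] [0.579 0.139 0.232]
0.144 15 [0.569 0.144 0.217] [0.581 0.151 0.237] [0.574 0.148 0.233]
0.152 5 [0.569 0.153 0.23 ] [0.581 0.154 0.236] [0.574 0.154 0.233]
top 0.62 [0.36  0.402 0.236] [0.37  0.423 0.165]
top 0.6 [0.544 0.25  0.236] [0.563 0.263 0.165]
scene 0.49 [0.569 0.13  0.236] [0.525 0.19  0.165]
scene 0.6 [0.615 0.191 0.236] [0.574 0.254 0.165]
```

View pics/f.png

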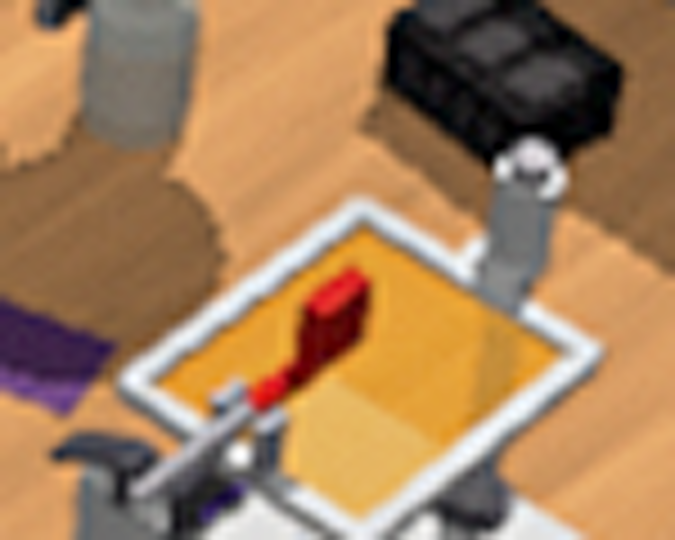

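```bash
python3 -m creep '[[[0,50,-5],[0,0,0]],[[0,50,0],[0,0,0]],[[0,50,0],[0,0,0]],[[-2,32,0],[0,0,0]],[[0,0,0],[0,0,0]],[[0,0,20],[0,0,0]],[[0,0,20],[0,0,0]],[[0,0,17],[0,0,0]],[[0,0,0],[0,0,0]]]' 40
python3 -m creep '[[[0,0,0],[0,0,0]],[[0,0,0],[0,0,0]]]' 24
python3 -m creep '[[[0,0,0],[0,0,0]],[[0,0,0],[0,0,0]]]' 17
python3 -m creep '[[[0,0,0],[0,0,0]],[[0,0,0],[0,0,0]]]' 12
python3 - <<'E'
from h import *
p=vision.camera("scene");cv2.imwrite("pics/g.png",cv2.resize(p["image"][150:210,275:350],None,fx=9,fy=9,interpolation=cv2.INTER_CUBIC))
E
```

```text
clock: 8.72
eef_pos: [0.5791, 0.1366, 0.2026]
tool_rot: [0.707, 0.707, -0.002, -0.001]
ft_force: [0.0, -0.2, 0.6]
grip_width: 0.0401
grasp_force: 0.0
clock: 8.98
eef_pos: [0.5809, 0.137, 0.2052]
tool_rot: [0.707, 0.707, 0.0, 0.0]
ft_force: [-1.6, 0.6, -1.1]
grip_width: 0.0241
grasp_force: 0.4
clock: 9.22
eef_pos: [0.5782, 0.1375, 0.2043]
tool_rot: [0.707, 0.707, -0.001, -0.002]
ft_force: [-6.6, 0.9, 1.3]
grip_width: 0.017
grasp_force: 3.3
clock: 9.48
eef_pos: [0.5769, 0.1377, 0.2045]
tool_rot: [0.707, 0.708, -0.002, -0.003]
ft_force: [-9.4, 2.3, 2.9]
grip_width: 0.0129
grasp_force: 37.3
```

View pics/g.png

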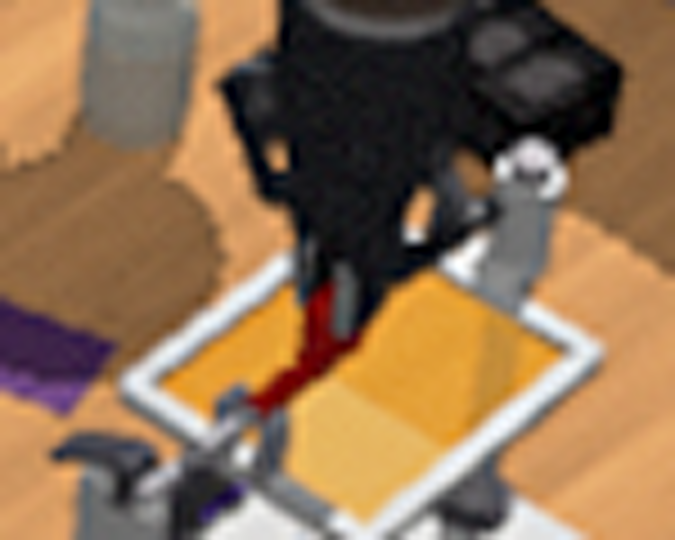

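```bash
python3 -m creep '[[[1,-1,4],[0,0,0]],[[2,-1,4],[0,0,0]],[[2,-1,5],[0,0,0]],[[3,0,5],[0,0,0]],[[0,0,0],[0,0,0]],[[0,0,0],[0,0,0]]]' 
python3 -c "
from h import *
o=bot.get_obs();print(o['joint_pos'])
P,pts,c=both();m=(pts[:,2]>.185)&(pts[:,2]<.26)&(abs(pts[:,0]-.578)<.03)&(pts[:,1]<.1)&(pts[:,1]>0)
q=pts[m]
for a in np.arange(0,.1,.01):
    s=q[(q[:,1]>=a)&(q[:,1]<a+.01)]
    if len(s):print(round(a,2),len(s),np.percentile(s[:,2],[50,95]).round(3))
"
```

```text
clock: 10.28
eef_pos: [0.5767, 0.1458, 0.1879]
tool_rot: [0.707, 0.707, 0.0, -0.001]
ft_force: [-5.6, 2.0, 5.2]
grip_width: 0.0127
grasp_force: 40.4
[2.46856297e-01 4.40297894e-01 2.32201312e-01 1.36275403e+00
 1.34147981e-03 1.81654756e+00]
0.02 63 [0.201 0.226]
0.03 78 [0.205 0.222]
0.04 28 [0.209 0.222]
0.05 16 [0.216 0.221]
0.06 11 [0.213 0.218]
0.07 16 [0.209 0.213]
0.08 37 [0.202 0.21 ]
0.09 17 [0.201 0.206]
```

The bar is clearly lifted (it rises towards its outer end), but the wrist would run out of range on the swing. So I'll re-grip turned half a turn.

```bash
python3 -m creep '[[[0,0,0],[0,0,0]],[[0,0,-25],[0,0,0]],[[0,0,-25],[0,0,0]],[[0,0,-15],[0,0,-0.185]],[[0,0,0],[0,0,-0.185]],[[0,0,0],[0,0,-0.185]],[[0,0,0],[0,0,-0.185]],[[0,0,0],[0,0,-0.185]],[[0,0,0],[0,0,-0.185]],[[0,0,0],[0,0,-0.185]],[[0,0,0],[0,0,-0.185]],[[0,0,0],[0,0,-0.185]]]' 40
python3 -m creep '[[[0,0,0],[0,0,-0.185]],[[0,0,0],[0,0,-0.185]],[[0,0,0],[0,0,-0.185]],[[0,0,0],[0,0,-0.185]],[[0,0,0],[0,0,-0.185]],[[0,0,0],[0,0,-0.185]],[[0,0,0],[0,0,-0.185]],[[0,0,0],[0,0,-0.182]],[[9,0,0],[0,0,0]],[[0,0,0],[0,0,0]],[[0,0,0],[0,0,0]]]'
```

```text
clock: 11.88
eef_pos: [0.5784, 0.1448, 0.2515]
tool_rot: [-0.049, 0.999, -0.0, 0.001]
ft_force: [0.3, -0.3, 0.5]
grip_width: 0.0399
grasp_force: 0.0
clock: 13.25
eef_pos: [0.5779, 0.1356, 0.2513]
tool_rot: [-0.706, 0.708, -0.0, 0.0]
ft_force: [-0.0, 0.2, 0.3]
grip_width: 0.0401
grasp_force: 0.0
```

```bash
python3 -m creep '[[[0,1,20],[0,0,0]],[[0,0,20],[0,0,0]],[[0,0,7],[0,0,0]],[[0,0,0],[0,0,0]]]' 40
python3 -m creep '[[[0,0,0],[0,0,0]],[[0,0,0],[0,0,0]],[[0,0,0],[0,0,0]]]' 18
python3 -m creep '[[[0,0,0],[0,0,0]],[[0,0,0],[0,0,0]]]' 12
python3 -m creep '[[[-1,0,4],[0,0,0]],[[-2,0,4],[0,0,0]],[[-2,0,5],[0,0,0]],[[-3,0,5],[0,0,0]],[[0,0,0],[0,0,0]],[[0,0,0],[0,0,0]]]'
```

```text
clock: 13.75
eef_pos: [0.5765, 0.1359, 0.204]
tool_rot: [-0.707, 0.707, 0.0, -0.0]
ft_force: [0.8, -0.4, -0.5]
grip_width: 0.04
grasp_force: 0.0
clock: 14.12
eef_pos: [0.577, 0.136, 0.2048]
tool_rot: [-0.707, 0.707, -0.0, 0.0]
ft_force: [-0.2, -0.2, 0.9]
grip_width: 0.0174
grasp_force: 0.0
clock: 14.38
eef_pos: [0.5765, 0.1361, 0.2046]
tool_rot: [0.707, -0.707, -0.0, -0.0]
ft_force: [-1.5, 1.6, 2.1]
grip_width: 0.0127
grasp_force: 38.0
clock: 15.12
eef_pos: [0.5765, 0.1447, 0.1872]
tool_rot: [0.707, -0.707, -0.0, -0.001]
ft_force: [-3.5, 1.7, 5.7]
grip_width: 0.0125
grasp_force: 41.7
```

```bash
python3 -m creep '[[[-0.4,10,0],[0,0,0.083]],[[-1.7,20.6,0],[0,0,0.17]],[[-1.7,20.6,0],[0,0,0.17]],[[-1.7,20.6,0],[0,0,0.17]],[[0,0,0],[0,0,0]]]'
```

```text
clock: 15.75
eef_pos: [0.5056, 0.1644, 0.1866]
tool_rot: [-0.47, 0.883, 0.0, -0.002]
ft_force: [-6.6, -2.1, 5.5]
grip_width: 0.0126
grasp_force: 41.4
```

```bash
python3 -m creep '[[[-1.7,20.6,0],[0,0,0.17]],[[-1.7,20.6,0],[0,0,0.17]],[[-1.7,20.6,0],[0,0,0.17]],[[-1.7,20.6,0],[0,0,0.17]],[[-1.7,20.6,0],[0,0,0.17]],[[-1.7,20.6,0],[0,0,0.17]],[[-1.7,20.6,0],[0,0,0.17]],[[-1,10.3,0],[0,0,0.085]],[[0,0,0],[0,0,0]]]'
python3 -m creep '[[[3,0,-7],[0,0,0]],[[4,0,-7],[0,0,0]],[[0,0,0],[0,0,0]]]'
python3 -m creep '[[[0,0,0],[0,0,0]],[[0,0,-25],[0,0,0]],[[0,0,-30],[0,0,0]],[[0,0,-30],[0,0,0]],[[0,0,0],[0,0,0]]]' 40
```

```text
clock: 16.88
eef_pos: [0.4537, 0.3043, 0.1845]
tool_rot: [0.146, 0.989, 0.001, -0.008]
ft_force: [-16.2, 7.0, 1.9]
grip_width: 0.0128
grasp_force: 40.2
clock: 17.25
eef_pos: [0.4504, 0.304, 0.1979]
tool_rot: [0.147, 0.989, -0.0, -0.004]
ft_force: [-5.6, 4.5, -6.5]
grip_width: 0.0126
grasp_force: 36.8
clock: 17.88
eef_pos: [0.4559, 0.3036, 0.2881]
tool_rot: [0.149, 0.989, 0.002, 0.003]
ft_force: [0.2, -0.1, 0.2]
grip_width: 0.0401
grasp_force: 0.0
```

```bash
cat >> h.py <<'E'
def plan(x,y,z,yawdeg):
    o=bot.get_obs(); r=R.from_quat(o["tool_rot"]).as_matrix()
    f=np.arctan2(r[1,1],r[0,1]); d=np.radians(yawdeg)
    t=-(((d-f)+np.pi)%(2*np.pi)-np.pi)   # about tool z
    e=np.array([x,y,z])-o["eef_pos"]
    ty=np.array([np.cos(d),np.sin(d)]);tx=np.array([-ty[1],ty[0]])
    print("turn z %.3f; after turn, shift mm [%.1f %.1f %.1f] dist %.0f; from yaw %.1f j6 %.2f"%(t,1e3*e[:2]@tx,1e3*e[:2]@ty,-1e3*e[2],1e3*np.linalg.norm(e),np.degrees(f),o["joint_pos"][5]))
    r0=np.array([[-np.sin(f),np.cos(f)],[np.cos(f),np.sin(f)]]); print("  before turn", (1e3*r0@e[:2]).round(1))
def group(pts,c,x,y,zl=.028,zh=.046,rad=.062):
    H,S,V=classes(c).T
    m=(np.hypot(pts[:,0]-x,pts[:,1]-y)<rad)&(pts[:,2]>zl)&(pts[:,2]<zh)
    return pts[m],rect(pts[m][:,:2])
E
python3 - <<'E'
from h import *
P,pts,c=both(); parts(P,pts,c)
for x,y in [(.427,-.081),(.462,-.368),(.613,-.151)]: print(group(pts,c,x,y)[1])
H,S,V=classes(c).T
q=pts[(abs(pts[:,0]-.577)<.13)&(abs(pts[:,1]-.14)<.18)]; cc=c[(abs(pts[:,0]-.577)<.13)&(abs(pts[:,1]-.14)<.18)]
H,S,V=classes(cc).T
m=(H>100)&(H<118)&(S>130)&(abs(q[:,2]-.01)<.006); print("pad",m.sum(),rect(q[m][:,:2]),np.median(q[m],0))
m=(abs(q[:,2]-.01)<.005)&(S<70); print("plate",m.sum(),np.percentile(q[m][:,0],[1,99]),np.percentile(q[m][:,1],[1,99]))
m=(V<60)&(abs(q[:,2]-.024)<.006); 
for s in (-1,1):
    k=m&(s*(q[:,0]-.577)>.05); print("lamp",k.sum(),k.sum()>5 and rect(q[k][:,:2]))
plan(.425,-.08,.11,15.5)
E
```

```text
cap 657 (array([ 0.4324, -0.2379]), array([0.061, 0.105]), 4.5) z [0.032 0.037 0.043]
cap 715 (array([ 0.6214, -0.32  ]), array([0.058, 0.103]), 9.6) z [0.032 0.038 0.044]
tray 256 (array([0.4066, 0.5001]), array([0.07 , 0.103]), -82.7) z [0.038 0.047 0.054]
tray 83 (array([ 0.4024, -0.0871]), array([0.016, 0.101]), 20.3) z [0.023 0.034 0.041]
tray 106 (array([ 0.439 , -0.3739]), array([0.02 , 0.107]), 14.7) z [0.021 0.033 0.042]
tray 85 (array([ 0.4502, -0.0736]), array([0.008, 0.096]), 16.4) z [0.022 0.034 0.042]
tray 108 (array([ 0.4793, -0.365 ]), array([0.016, 0.096]), 17.3) z [0.022 0.035 0.042]
tray 109 (array([0.5632, 0.0337]), array([0.022, 0.071]), 88.9) z [0.047 0.189 0.198]
tray 85 (array([0.5707, 0.2638]), array([0.02 , 0.029]), 74.8) z [0.023 0.104 0.187]
tray 107 (array([ 0.5889, -0.1528]), array([0.011, 0.101]), 4.4) z [0.022 0.032 0.04 ]
tray 113 (array([ 0.6398, -0.1506]), array([0.01, 0.1 ]), 1.7) z [0.022 0.033 0.041]
tray 137 (array([0.6654, 0.1384]), array([0.021, 0.132]), 1.2) z [0.021 0.024 0.029]
(array([ 0.4249, -0.08  ]), array([0.06 , 0.104]), 15.3)
(array([ 0.4559, -0.3675]), array([0.063, 0.103]), 14.6)
(array([ 0.6148, -0.1497]), array([0.06 , 0.105]), 2.8)
pad 437 (array([0.576 , 0.1391]), array([0.086, 0.114]), 1.5) [0.5793434  0.1353058  0.00957376]
plate 3043 [0.47906387 0.67705643] [-0.01039311  0.28368618]
lamp 158 (array([0.4899, 0.1346]), array([0.022, 0.134]), 1.5)
lamp 237 (array([0.6658, 0.1381]), array([0.022, 0.133]), 2.3)
turn z 1.002; after turn, shift mm [-361.0 -130.7 175.1] dist 422; from yaw 72.9 j6 0.89
  before turn [ -84.4 -374.5]
```

```bash
python3 -m creep '[[[0,0,0],[0,0,0.167]],[[0,0,0],[0,0,0.167]],[[0,0,0],[0,0,0.167]],[[0,0,0],[0,0,0.167]],[[0,0,0],[0,0,0.167]],[[0,0,0],[0,0,0.167]],[[-52,-19,0],[0,0,0]],[[-52,-19,0],[0,0,0]],[[-52,-19,0],[0,0,0]],[[-52,-19,0],[0,0,0]],[[-51,-18,0],[0,0,0]],[[-51,-18,0],[0,0,0]]]' 85
python3 -m creep '[[[-51,-19,40],[0,0,0]],[[0,0,50],[0,0,0]],[[0,0,50],[0,0,0]],[[0,0,50],[0,0,0]],[[0,0,0],[0,0,0]],[[0,0,0],[0,0,0]]]'
python3 -c "
from h import *
plan(.425,-.08,.009,15.5)"
```

```text
clock: 19.48
eef_pos: [0.428, -0.0275, 0.2838]
tool_rot: [0.605, 0.796, -0.001, -0.001]
ft_force: [0.6, -1.1, -0.1]
grip_width: 0.0849
grasp_force: 0.0
clock: 20.23
eef_pos: [0.4253, -0.076, 0.0991]
tool_rot: [0.605, 0.796, 0.0, 0.0]
ft_force: [-0.4, -0.8, 0.6]
grip_width: 0.0852
grasp_force: 0.0
turn z 0.000; after turn, shift mm [-3.7 -1.4 90.1] dist 90; from yaw 15.5 j6 1.12
  before turn [-3.7 -1.4]
```

Descend, grip, lift. Then turn to the pad.

```bash
python3 -m creep '[[[-4,-1,30],[0,0,0]],[[0,0,30],[0,0,0]],[[0,0,20],[0,0,0]],[[0,0,10],[0,0,0]],[[0,0,0],[0,0,0]]]'
python3 -m creep '[[[0,0,0],[0,0,0]],[[0,0,0],[0,0,0]],[[0,0,0],[0,0,0]],[[0,0,0],[0,0,0]]]' 40
python3 -m creep '[[[0,0,-20],[0,0,0]],[[0,0,-40],[0,0,0]],[[0,0,-50],[0,0,0]],[[0,0,-50],[0,0,0]],[[0,0,0],[0,0,0]],[[0,0,0],[0,0,0]]]'
python3 -c "
from h import *
plan(.570,.1375,.1,1.5)"
```

```text
clock: 20.85
eef_pos: [0.4259, -0.0802, 0.0091]
tool_rot: [0.605, 0.796, 0.0, 0.001]
ft_force: [0.0, 1.2, 0.3]
grip_width: 0.0849
grasp_force: 0.0
clock: 21.35
eef_pos: [0.4256, -0.0803, 0.0099]
tool_rot: [0.605, 0.796, 0.0, 0.001]
ft_force: [-3.2, 0.5, 8.8]
grip_width: 0.0531
grasp_force: 60.9
clock: 22.1
eef_pos: [0.4244, -0.0799, 0.168]
tool_rot: [0.605, 0.796, 0.0, -0.0]
ft_force: [-0.1, -0.2, -1.4]
grip_width: 0.0533
grasp_force: 63.3
turn z 0.245; after turn, shift mm [213.5 151.2 68.0] dist 270; from yaw 15.5 j6 1.11
  before turn [170.5 198.4]
```

```bash
python3 -m creep '[[[0,0,-50],[0,0,0.122]],[[0,0,-40],[0,0,0.123]],[[43,30,0],[0,0,0]],[[43,30,0],[0,0,0]],[[43,30,0],[0,0,0]],[[43,30,0],[0,0,0]],[[42,31,0],[0,0,0]],[[0,0,0],[0,0,0]],[[0,0,50],[0,0,0]],[[0,0,50],[0,0,0]],[[0,0,50],[0,0,0]],[[0,0,40],[0,0,0]]]'
python3 -m creep '[[[0,0,0],[0,0,0]],[[0,0,0],[0,0,0]]]'
python3 -c "
from h import *
plan(.570,.1375,.0195,1.5)"
```

```text
clock: 23.6
eef_pos: [0.5673, 0.1362, 0.0646]
tool_rot: [0.698, 0.716, -0.002, -0.001]
ft_force: [-0.4, -0.4, 0.1]
grip_width: 0.0529
grasp_force: 63.7
clock: 23.85
eef_pos: [0.5706, 0.1374, 0.0692]
tool_rot: [0.698, 0.716, 0.0, 0.0]
ft_force: [1.0, -0.2, -0.3]
grip_width: 0.0533
grasp_force: 63.7
turn z -0.001; after turn, shift mm [0.1 -0.6 49.7] dist 50; from yaw 1.5 j6 1.78
  before turn [ 0.1 -0.6]
```

```bash
python3 -m creep '[[[0,0,25],[0,0,0]],[[0,0,14],[0,0,0]],[[0,0,7],[0,0,0]],[[0,0,2],[0,0,0]],[[0,0,0],[0,0,0]]]'
python3 -m creep '[[[0,0,0],[0,0,0]],[[0,0,0],[0,0,0]],[[0,0,-20],[0,0,0]],[[0,0,-50],[0,0,0]],[[0,0,-50],[0,0,0]],[[0,0,-50],[0,0,0]],[[0,0,-50],[0,0,0]],[[0,0,-10],[0,0,0]],[[0,0,0],[0,0,0]]]' 72
python3 -c "
from h import *
plan(.432,-.238,.25,4.5)
P,pts,c=both();parts(P,pts,c);print(group(pts,c,.57,.1375,.04,.056)[1])"
```

```text
clock: 24.48
eef_pos: [0.5707, 0.138, 0.0207]
tool_rot: [0.698, 0.716, 0.0, 0.0]
ft_force: [-0.6, -0.6, -1.9]
grip_width: 0.0532
grasp_force: 63.7
clock: 25.6
eef_pos: [0.5706, 0.1379, 0.2509]
tool_rot: [0.698, 0.716, 0.001, 0.001]
ft_force: [-1.2, -0.7, -0.4]
grip_width: 0.0717
grasp_force: 0.0
turn z -0.053; after turn, shift mm [-363.9 -167.7 0.9] dist 401; from yaw 1.5 j6 1.78
  before turn [-372.2 -148.3]
cap 652 (array([ 0.4325, -0.2388]), array([0.062, 0.105]), 2.5) z [0.032 0.037 0.042]
cap 713 (array([ 0.6211, -0.3199]), array([0.06 , 0.104]), 9.2) z [0.032 0.038 0.044]
tray 170 (array([0.4063, 0.4925]), array([0.07 , 0.097]), 89.3) z [0.037 0.047 0.053]
tray 108 (array([ 0.4377, -0.3753]), array([0.016, 0.096]), 14.7) z [0.021 0.034 0.042]
tray 119 (array([ 0.4753, -0.3648]), array([0.024, 0.098]), 15.2) z [0.021 0.034 0.042]
tray 111 (array([0.5634, 0.0317]), array([0.025, 0.068]), -85.1) z [0.037 0.186 0.199]
tray 116 (array([ 0.5468, -0.1689]), array([0.011, 0.101]), 3.9) z [0.022 0.033 0.04 ]
tray 235 (array([0.573 , 0.1372]), array([0.06 , 0.102]), 2.4) z [0.021 0.03  0.049]
tray 77 (array([0.5699, 0.2633]), array([0.027, 0.032]), -50.4) z [0.021 0.098 0.188]
tray 106 (array([ 0.5971, -0.1643]), array([0.01 , 0.101]), 4.1) z [0.023 0.033 0.042]
tray 116 (array([0.6654, 0.1393]), array([0.021, 0.129]), 1.4) z [0.02  0.024 0.029]
(array([0.5729, 0.1394]), array([0.06 , 0.106]), 2.4)
```

Cap A fits: it is violet, open-down, at scene px 210,256. The tray at (0.614,-0.15) has been knocked to about (0.572,-0.166). I'll fetch cap A now.

```bash
python3 -m creep '[[[0,0,0],[0,0,-0.035]],[[-52,-23,0],[0,0,0]],[[-52,-23,0],[0,0,0]],[[-53,-23,0],[0,0,0]],[[-53,-23,0],[0,0,0]],[[-52,-23,0],[0,0,0]],[[-52,-23,0],[0,0,0]],[[-52,-23,20],[0,0,0]],[[0,0,50],[0,0,0]],[[0,0,50],[0,0,0]],[[0,0,40],[0,0,0]],[[0,0,0],[0,0,0]]]' 76
python3 -c "
from h import *
plan(.4325,-.2385,.0235,3.5)"
```

```text
clock: 27.2
eef_pos: [0.4281, -0.2354, 0.0864]
tool_rot: [0.685, 0.729, -0.001, -0.005]
ft_force: [-0.4, -0.1, 0.3]
grip_width: 0.0763
grasp_force: 0.0
turn z 0.001; after turn, shift mm [-3.3 4.2 62.9] dist 63; from yaw 3.5 j6 1.01
  before turn [-3.3  4.2]
```

```bash
python3 -m creep '[[[-1,1,30],[0,0,0]],[[0,0,25],[0,0,0]],[[0,0,12],[0,0,0]],[[0,0,0],[0,0,0]],[[0,0,0],[0,0,0]]]'
python3 -c "
from h import *
plan(.4325,-.2385,.0235,3.5)"
python3 -m creep '[[[0,0,0],[0,0,0]],[[0,0,0],[0,0,0]],[[0,0,0],[0,0,0]],[[0,0,0],[0,0,0]]]' 45
python3 -m creep '[[[0,0,-10],[0,0,0]],[[0,0,-30],[0,0,0]],[[0,0,-40],[0,0,0]],[[0,0,0],[0,0,0]],[[0,0,0],[0,0,0]]]'
python3 - <<'E'
from h import *
P,pts,c=both();e=bot.get_obs()["eef_pos"];p=P["scene"]
u=cv2.projectPoints(np.array([e],float),np.array(p["rvec"],float),np.array(p["tvec"],float),np.array(p["K"],float),np.array([p["k1"],0,0,0,0.]))[0].ravel().astype(int);print(u)
cv2.imwrite("pics/i.png",cv2.resize(p["image"][u[1]-35:u[1]+30,u[0]-40:u[0]+40],None,fx=8,fy=8,interpolation=cv2.INTER_CUBIC))
E
```

```text
clock: 27.82
eef_pos: [0.434, -0.2388, 0.0245]
tool_rot: [0.685, 0.728, 0.0, 0.001]
ft_force: [0.3, 0.1, -0.8]
grip_width: 0.0758
grasp_force: 0.0
turn z 0.000; after turn, shift mm [0.4 -1.4 1.0] dist 2; from yaw 3.5 j6 1.01
  before turn [ 0.4 -1.4]
clock: 28.32
eef_pos: [0.4329, -0.2383, 0.0233]
tool_rot: [0.685, 0.728, 0.0, 0.0]
ft_force: [0.1, -0.1, 0.2]
grip_width: 0.0448
grasp_force: 0.0
clock: 28.95
eef_pos: [0.4327, -0.2382, 0.1033]
tool_rot: [0.685, 0.728, 0.0, 0.0]
ft_force: [-0.5, -0.5, -0.8]
grip_width: 0.0445
grasp_force: 0.0
[209 238]
```

View pics/i.png

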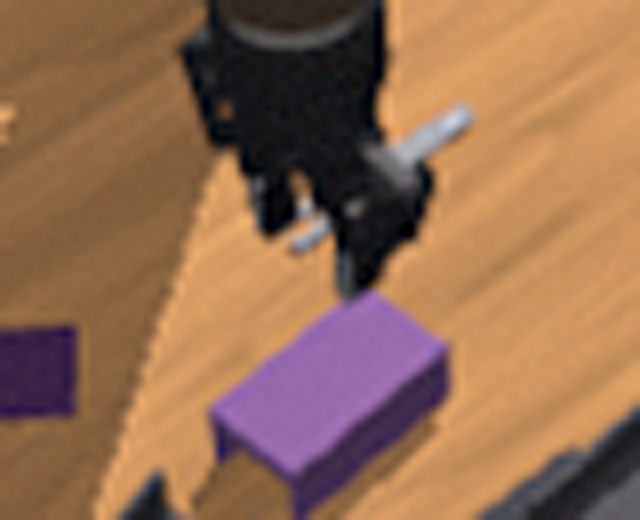

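The fingers closed to 45 mm above the web without touching it, so their tips end well behind the TCP at this opening. I'll touch the cap's top gently to find out by how much.

```bash
python3 -m creep '[[[0,0,40],[0,0,0]],[[0,0,30],[0,0,0]],[[0,0,10],[0,0,0]],[[0,0,0],[0,0,0]],[[0,0,0],[0,0,0]]]' 50 | egrep 'eef|force'
for i in 1 2 3 4 5 6; do :; done
python3 -m creep '[[[0,0,1.5],[0,0,0]],[[0,0,0],[0,0,0]]]' | egrep 'eef|ft'
python3 -m creep '[[[0,0,1.5],[0,0,0]],[[0,0,0],[0,0,0]]]' | egrep 'eef|ft'
python3 -m creep '[[[0,0,1.5],[0,0,0]],[[0,0,0],[0,0,0]]]' | egrep 'eef|ft'
python3 -m creep '[[[0,0,1.5],[0,0,0]],[[0,0,0],[0,0,0]]]' | egrep 'eef|ft'
```

```text
eef_pos: [0.4337, -0.2387, 0.0241]
ft_force: [-0.5, 0.0, -0.6]
grasp_force: 0.0
eef_pos: [0.4333, -0.2385, 0.0223]
ft_force: [-0.2, -0.4, 0.3]
eef_pos: [0.4328, -0.2382, 0.0202]
ft_force: [-0.2, -0.1, 0.5]
eef_pos: [0.4328, -0.2382, 0.0185]
ft_force: [-0.1, 0.3, 0.4]
eef_pos: [0.4328, -0.2382, 0.017]
ft_force: [-0.7, 0.0, 0.5]
```

```bash
python3 -m creep '[[[0,0,2],[0,0,0]],[[0,0,0],[0,0,0]]]' | egrep 'eef|ft'
python3 -m creep '[[[0,0,2],[0,0,0]],[[0,0,0],[0,0,0]]]' | egrep 'eef|ft'
python3 -m creep '[[[0,0,2],[0,0,0]],[[0,0,0],[0,0,0]]]' | egrep 'eef|ft'
python3 -m creep '[[[0,0,2],[0,0,0]],[[0,0,0],[0,0,0]]]' | egrep 'eef|ft'
```

```text
eef_pos: [0.4327, -0.2382, 0.015]
ft_force: [-0.4, -0.5, 0.2]
eef_pos: [0.4331, -0.2383, 0.0139]
ft_force: [-1.4, 0.9, 5.3]
eef_pos: [0.4331, -0.2384, 0.0137]
ft_force: [-5.3, 2.5, 20.3]
eef_pos: [0.4332, -0.2384, 0.0136]
ft_force: [-8.4, 5.6, 34.9]
```

```bash
python3 -m creep '[[[0,0,-20],[0,0,0]],[[0,0,0],[0,0,0]]]' | egrep 'eef|ft'
python3 -m creep '[[[0,0,0],[0,0,0]],[[0,0,0],[0,0,0]],[[0,0,15],[0,0,0]],[[0,0,11],[0,0,0]],[[0,0,0],[0,0,0]],[[0,0,0],[0,0,0]]]' 76 | egrep 'eef|ft'
python3 -m creep '[[[0,0,0],[0,0,0]],[[0,0,0],[0,0,0]],[[0,0,0],[0,0,0]],[[0,0,0],[0,0,0]]]' 40
python3 -m creep '[[[0,0,-10],[0,0,0]],[[0,0,-30],[0,0,0]],[[0,0,-50],[0,0,0]],[[0,0,-50],[0,0,0]],[[0,0,-50],[0,0,0]],[[0,0,-50],[0,0,0]],[[0,0,-20],[0,0,0]],[[0,0,0],[0,0,0]],[[0,0,0],[0,0,0]]]'
python3 -c "
from h import *
plan(.587,.138,.26,1.8)"
```

```text
eef_pos: [0.4344, -0.239, 0.0306]
ft_force: [-0.1, 0.2, 0.4]
eef_pos: [0.4328, -0.2382, 0.0029]
ft_force: [-0.3, -0.2, -0.0]
clock: 33.17
eef_pos: [0.4336, -0.2387, 0.0041]
tool_rot: [0.685, 0.728, 0.0, 0.001]
ft_force: [0.2, -0.1, 5.9]
grip_width: 0.0544
grasp_force: 63.8
clock: 34.3
eef_pos: [0.4321, -0.2378, 0.2618]
tool_rot: [0.685, 0.728, -0.0, -0.001]
ft_force: [1.0, 0.8, -0.8]
grip_width: 0.0545
grasp_force: 63.6
turn z 0.030; after turn, shift mm [370.8 166.6 1.8] dist 406; from yaw 3.5 j6 1.01
  before turn [365.7 177.5]
```

```bash
python3 -m creep '[[[0,0,0],[0,0,0.03]],[[53,24,0],[0,0,0]],[[53,24,0],[0,0,0]],[[53,24,0],[0,0,0]],[[53,24,0],[0,0,0]],[[53,24,0],[0,0,0]],[[53,23,0],[0,0,0]],[[53,23,0],[0,0,0]],[[0,0,0],[0,0,0]],[[0,0,50],[0,0,0]],[[0,0,50],[0,0,0]],[[0,0,50],[0,0,0]]]'
python3 -m creep '[[[0,0,50],[0,0,0]],[[0,0,0],[0,0,0]],[[0,0,0],[0,0,0]]]'
python3 - <<'E'
from h import *
plan(.587,.138,.027,1.8)
P,pts,c=both();p=P["scene"]
cv2.imwrite("pics/j.png",cv2.resize(p["image"][185:255,265:345],None,fx=8,fy=8,interpolation=cv2.INTER_CUBIC))
E
```

```text
clock: 35.8
eef_pos: [0.5863, 0.1366, 0.111]
tool_rot: [0.697, 0.717, -0.001, -0.0]
ft_force: [1.0, 0.0, -1.3]
grip_width: 0.0541
grasp_force: 63.6
clock: 36.17
eef_pos: [0.5882, 0.1374, 0.0647]
tool_rot: [0.696, 0.718, 0.001, 0.0]
ft_force: [0.4, 0.4, -0.3]
grip_width: 0.0542
grasp_force: 63.8
turn z -0.001; after turn, shift mm [0.7 -1.2 37.7] dist 38; from yaw 1.7 j6 1.77
  before turn [ 0.7 -1.2]
```

View pics/j.png

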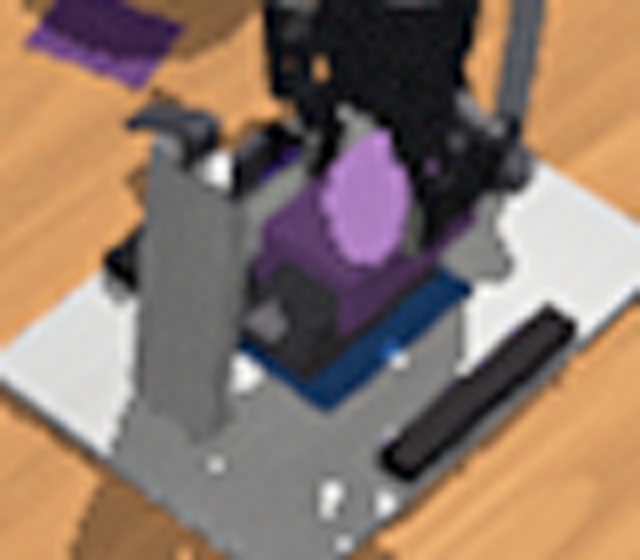

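The tray lies on the pad behind the catch post, and the gripped cap hangs level above it. Lowering it now.

```bash
python3 -m creep '[[[0,0,15],[0,0,0]],[[0,0,10],[0,0,0]],[[0,0,6],[0,0,0]],[[0,0,4],[0,0,0]],[[0,0,0],[0,0,0]],[[0,0,0],[0,0,0]]]'
python3 -m creep '[[[0,0,2],[0,0,0]],[[0,0,1],[0,0,0]],[[0,0,0],[0,0,0]]]'
```

```text
clock: 37.02
eef_pos: [0.5876, 0.1378, 0.0284]
tool_rot: [0.696, 0.718, 0.0, 0.0]
ft_force: [0.4, 0.0, -0.5]
grip_width: 0.0541
grasp_force: 63.9
clock: 37.4
eef_pos: [0.5877, 0.1378, 0.0261]
tool_rot: [0.696, 0.718, 0.0, 0.0]
ft_force: [-1.0, -0.2, 4.6]
grip_width: 0.0541
grasp_force: 64.5
```

```bash
python3 -m creep '[[[0,0,0],[0,0,0]],[[0,0,0],[0,0,0]],[[0,0,-20],[0,0,0]],[[0,0,-50],[0,0,0]],[[0,0,-50],[0,0,0]],[[0,0,-50],[0,0,0]],[[0,0,-50],[0,0,0]],[[0,0,-5],[0,0,0]],[[0,0,0],[0,0,0]]]' 68
python3 -c "
from h import *
P,pts,c=both();parts(P,pts,c);print(group(pts,c,.587,.138,.05,.07)[1])
print(group(pts,c,.572,-.166)[1])
plan(.572,-.166,.25,3)"
```

```text
clock: 38.52
eef_pos: [0.5874, 0.1377, 0.2501]
tool_rot: [0.696, 0.718, 0.0, 0.0]
ft_force: [0.1, 0.8, 0.5]
grip_width: 0.0681
grasp_force: 0.0
cap 394 (array([0.5826, 0.1396]), array([0.078, 0.107]), 0.8) z [0.034 0.057 0.064]
cap 708 (array([ 0.6222, -0.319 ]), array([0.061, 0.104]), 8.9) z [0.032 0.038 0.044]
tray 61 (array([0.2851, 0.342 ]), array([0.022, 0.055]), -79.5) z [0.041 0.08  0.108]
tray 141 (array([0.4065, 0.4953]), array([0.06 , 0.094]), 78.6) z [0.038 0.046 0.053]
tray 98 (array([ 0.4404, -0.3725]), array([0.024, 0.101]), 14.2) z [0.022 0.033 0.041]
tray 112 (array([ 0.4739, -0.3676]), array([0.029, 0.098]), 16.8) z [0.021 0.033 0.044]
tray 117 (array([0.5649, 0.0325]), array([0.021, 0.07 ]), -87.5) z [0.03  0.186 0.198]
tray 113 (array([ 0.5461, -0.1697]), array([0.01 , 0.103]), 4.7) z [0.023 0.033 0.041]
tray 82 (array([0.5704, 0.2623]), array([0.021, 0.025]), 69.5) z [0.03  0.103 0.189]
tray 110 (array([ 0.5958, -0.1655]), array([0.01, 0.1 ]), 3.8) z [0.022 0.032 0.04 ]
tray 118 (array([0.6659, 0.1377]), array([0.021, 0.133]), 0.8) z [0.02  0.024 0.028]
(array([0.5855, 0.1387]), array([0.07 , 0.107]), 3.4)
(array([ 0.571 , -0.1659]), array([0.059, 0.107]), 3.9)
turn z -0.021; after turn, shift mm [-302.4 -30.3 -1.8] dist 304; from yaw 1.8 j6 1.77
  before turn [-302.9  -23.9]
```

```bash
python3 -m creep '[[[0,0,0],[0,0,-0.038]],[[-50,-5,0],[0,0,0]],[[-50,-5,0],[0,0,0]],[[-50,-5,0],[0,0,0]],[[-50,-5,0],[0,0,0]],[[-51,-6,0],[0,0,0]],[[-51,-6,40],[0,0,0]],[[0,0,50],[0,0,0]],[[0,0,50],[0,0,0]],[[0,0,50],[0,0,0]],[[0,0,0],[0,0,0]],[[0,0,0],[0,0,0]]]' 78
python3 -c "
from h import *
plan(.571,-.1660,-.008,4)"
```

```text
clock: 40.12
eef_pos: [0.5768, -0.1638, 0.0625]
tool_rot: [0.682, 0.731, 0.0, 0.0]
ft_force: [-0.5, 0.4, -0.1]
grip_width: 0.078
grasp_force: 0.0
turn z -0.001; after turn, shift mm [-1.8 -5.9 70.5] dist 71; from yaw 4.0 j6 1.23
  before turn [-1.8 -5.9]
```

```bash
python3 -m creep '[[[-2,-6,25],[0,0,0]],[[0,0,25],[0,0,0]],[[0,0,18],[0,0,0]],[[0,0,0],[0,0,0]],[[0,0,0],[0,0,0]]]'
python3 -m creep '[[[0,0,0],[0,0,0]],[[0,0,0],[0,0,0]],[[0,0,0],[0,0,0]],[[0,0,0],[0,0,0]]]' 40
python3 -m creep '[[[0,0,-10],[0,0,0]],[[0,0,-40],[0,0,0]],[[0,0,-50],[0,0,0]],[[0,0,-50],[0,0,0]],[[0,0,-50],[0,0,0]],[[0,0,-50],[0,0,0]],[[0,0,-10],[0,0,0]],[[0,0,0],[0,0,0]],[[0,0,0],[0,0,0]]]'
python3 -c "
from h import *
plan(.587,.138,.252,1.8)"
```

```text
clock: 40.75
eef_pos: [0.5725, -0.1666, -0.0038]
tool_rot: [0.682, 0.731, 0.001, 0.002]
ft_force: [0.3, -0.1, -0.5]
grip_width: 0.078
grasp_force: 0.0
clock: 41.25
eef_pos: [0.5719, -0.1665, -0.0043]
tool_rot: [0.682, 0.731, 0.001, 0.001]
ft_force: [-0.2, -0.1, 7.8]
grip_width: 0.0548
grasp_force: 65.9
clock: 42.38
eef_pos: [0.5693, -0.1658, 0.2515]
tool_rot: [0.682, 0.731, -0.001, -0.002]
ft_force: [-0.7, 0.2, -1.4]
grip_width: 0.0548
grasp_force: 65.2
turn z 0.038; after turn, shift mm [303.1 27.2 -0.5] dist 304; from yaw 4.0 j6 1.22
  before turn [301.8  38.6]
```

```bash
python3 -m creep '[[[0,0,0],[0,0,0.038]],[[51,4,0],[0,0,0]],[[51,4,0],[0,0,0]],[[51,4,0],[0,0,0]],[[50,5,0],[0,0,0]],[[50,5,0],[0,0,0]],[[50,5,0],[0,0,0]],[[0,0,0],[0,0,0]],[[0,0,50],[0,0,0]],[[0,0,50],[0,0,0]],[[0,0,50],[0,0,0]],[[0,0,15],[0,0,0]]]'
python3 -m creep '[[[0,0,0],[0,0,0]],[[0,0,0],[0,0,0]]]'
python3 -c "
from h import *
plan(.587,.138,.0557,1.8)"
```

```text
clock: 43.88
eef_pos: [0.584, 0.1355, 0.0837]
tool_rot: [0.696, 0.718, -0.004, -0.003]
ft_force: [-0.2, 0.1, -0.1]
grip_width: 0.0547
grasp_force: 65.0
clock: 44.12
eef_pos: [0.5899, 0.1376, 0.0911]
tool_rot: [0.696, 0.718, 0.002, 0.001]
ft_force: [-0.1, -0.8, -1.2]
grip_width: 0.0547
grasp_force: 65.0
turn z -0.001; after turn, shift mm [0.4 -2.8 35.4] dist 35; from yaw 1.8 j6 1.77
  before turn [ 0.4 -2.8]
```

```bash
python3 -m creep '[[[0,-1,15],[0,0,0]],[[0,0,10],[0,0,0]],[[0,0,6],[0,0,0]],[[0,0,2],[0,0,0]],[[0,0,0],[0,0,0]],[[0,0,0],[0,0,0]]]'
python3 -m creep '[[[0,0,1.5],[0,0,0]],[[0,0,0],[0,0,0]],[[0,0,0],[0,0,0]]]'
```

```text
clock: 44.88
eef_pos: [0.5873, 0.1376, 0.0559]
tool_rot: [0.696, 0.718, 0.0, 0.0]
ft_force: [0.4, -0.2, -1.9]
grip_width: 0.0551
grasp_force: 65.2
clock: 45.25
eef_pos: [0.5874, 0.1376, 0.0557]
tool_rot: [0.696, 0.718, 0.001, 0.0]
ft_force: [-3.0, -1.2, 6.4]
grip_width: 0.0547
grasp_force: 65.9
```

```bash
python3 -m creep '[[[0,0,0],[0,0,0]],[[0,0,0],[0,0,0]],[[0,0,-20],[0,0,0]],[[0,0,-50],[0,0,0]],[[0,0,-50],[0,0,0]],[[0,0,-50],[0,0,0]],[[0,0,-25],[0,0,0]],[[0,0,0],[0,0,0]]]' 70
python3 -c "
from h import *
P,pts,c=both();parts(P,pts,c);print(group(pts,c,.587,.138,.08,.11)[1])
plan(.622,-.3195,.25,9)"
```

```text
clock: 46.25
eef_pos: [0.5885, 0.1379, 0.2516]
tool_rot: [0.696, 0.718, 0.002, 0.001]
ft_force: [0.7, 0.0, 0.1]
grip_width: 0.0701
grasp_force: 0.0
cap 127 (array([0.6069, 0.1238]), array([0.065, 0.11 ]), -32.4) z [0.033 0.05  0.064]
cap 714 (array([ 0.622 , -0.3197]), array([0.06 , 0.104]), 9.3) z [0.032 0.037 0.044]
tray 64 (array([0.2801, 0.3406]), array([0.02 , 0.048]), 88.7) z [0.033 0.079 0.109]
tray 151 (array([0.4099, 0.4925]), array([0.064, 0.099]), 86.6) z [0.039 0.047 0.054]
tray 101 (array([ 0.4372, -0.3739]), array([0.019, 0.102]), 14.9) z [0.022 0.035 0.042]
tray 104 (array([ 0.4709, -0.3682]), array([0.037, 0.096]), 15.1) z [0.021 0.034 0.044]
tray 115 (array([0.5644, 0.0326]), array([0.022, 0.07 ]), 89.3) z [0.049 0.189 0.2  ]
tray 278 (array([0.5831, 0.1365]), array([0.077, 0.104]), -0.1) z [0.031 0.078 0.099]
tray 88 (array([0.5703, 0.2618]), array([0.025, 0.03 ]), 80.5) z [0.023 0.104 0.196]
tray 100 (array([0.6647, 0.1348]), array([0.021, 0.134]), 1.0) z [0.021 0.023 0.028]
(array([0.5896, 0.1368]), array([0.061, 0.103]), 2.5)
turn z -0.126; after turn, shift mm [-456.8 -36.6 -2.1] dist 458; from yaw 1.8 j6 1.77
  before turn [-457.8   21.1]
```

```bash
python3 -m creep '[[[0,0,0],[0,0,-0.126]],[[-57,-4.5,0],[0,0,0]],[[-57,-4.5,0],[0,0,0]],[[-57,-4.5,0],[0,0,0]],[[-57,-4.5,0],[0,0,0]],[[-57,-4.5,0],[0,0,0]],[[-57,-4.5,0],[0,0,0]],[[-57,-4.5,0],[0,0,0]],[[-57,-4.5,0],[0,0,0]],[[0,0,50],[0,0,0]],[[0,0,50],[0,0,0]],[[0,0,50],[0,0,0]]]' 76
python3 -m creep '[[[0,0,30],[0,0,0]],[[0,0,0],[0,0,0]],[[0,0,0],[0,0,0]]]'
python3 -c "
from h import *
plan(.622,-.3195,.003,9)"
```

```text
clock: 47.85
eef_pos: [0.621, -0.3181, 0.0946]
tool_rot: [0.65, 0.76, -0.001, -0.002]
ft_force: [0.2, 0.3, -1.1]
grip_width: 0.076
grasp_force: 0.0
clock: 48.22
eef_pos: [0.6229, -0.3185, 0.0694]
tool_rot: [0.649, 0.76, -0.0, -0.0]
ft_force: [0.7, -0.4, 0.7]
grip_width: 0.0763
grasp_force: 0.0
turn z 0.000; after turn, shift mm [-0.8 -1.1 66.4] dist 66; from yaw 9.0 j6 0.94
  before turn [-0.8 -1.1]
```

```bash
python3 -m creep '[[[-1,-1,25],[0,0,0]],[[0,0,25],[0,0,0]],[[0,0,16],[0,0,0]],[[0,0,0],[0,0,0]],[[0,0,0],[0,0,0]]]'
python3 -m creep '[[[0,0,0],[0,0,0]],[[0,0,0],[0,0,0]],[[0,0,0],[0,0,0]],[[0,0,0],[0,0,0]]]' 40
python3 -m creep '[[[0,0,-10],[0,0,0]],[[0,0,-40],[0,0,0]],[[0,0,-50],[0,0,0]],[[0,0,-50],[0,0,0]],[[0,0,-50],[0,0,0]],[[0,0,-50],[0,0,0]],[[0,0,-5],[0,0,0]],[[0,0,0],[0,0,0]],[[0,0,0],[0,0,0]]]'
python3 -c "
from h import *
plan(.573,.138,.256,1.8)"
```

```text
clock: 48.85
eef_pos: [0.6231, -0.3201, 0.0048]
tool_rot: [0.649, 0.76, 0.0, 0.001]
ft_force: [0.5, -0.2, -0.5]
grip_width: 0.0757
grasp_force: 0.0
clock: 49.35
eef_pos: [0.6232, -0.3203, 0.0053]
tool_rot: [0.649, 0.76, 0.0, 0.002]
ft_force: [0.2, -0.5, 6.5]
grip_width: 0.0538
grasp_force: 63.9
clock: 50.48
eef_pos: [0.621, -0.3192, 0.2556]
tool_rot: [0.649, 0.76, -0.001, -0.002]
ft_force: [-0.3, -0.6, -1.1]
grip_width: 0.0542
grasp_force: 63.6
turn z 0.126; after turn, shift mm [458.5 -33.7 -0.4] dist 460; from yaw 9.0 j6 0.94
  before turn [459.1  24. ]
```

```bash
python3 -m creep '[[[0,0,0],[0,0,0.126]],[[57,-4,0],[0,0,0]],[[57,-4,0],[0,0,0]],[[57,-4,0],[0,0,0]],[[57,-4,0],[0,0,0]],[[57,-4,0],[0,0,0]],[[58,-4,0],[0,0,0]],[[58,-5,0],[0,0,0]],[[58,-5,0],[0,0,0]],[[0,0,0],[0,0,0]],[[0,0,50],[0,0,0]],[[0,0,50],[0,0,0]]]'
python3 -m creep '[[[0,0,40],[0,0,0]],[[0,0,0],[0,0,0]],[[0,0,0],[0,0,0]]]'
python3 -c "
from h import *
plan(.574,.138,.0773,1.8)"
```

```text
clock: 51.98
eef_pos: [0.5733, 0.1373, 0.1563]
tool_rot: [0.696, 0.718, -0.0, 0.0]
ft_force: [0.9, 0.5, -2.5]
grip_width: 0.0543
grasp_force: 63.7
clock: 52.35
eef_pos: [0.5744, 0.1376, 0.1193]
tool_rot: [0.696, 0.718, 0.0, 0.0]
ft_force: [0.6, -0.1, -0.7]
grip_width: 0.0541
grasp_force: 63.8
turn z -0.001; after turn, shift mm [0.4 -0.4 42.0] dist 42; from yaw 1.7 j6 1.78
  before turn [ 0.4 -0.4]
```

```bash
python3 -m creep '[[[0,0,15],[0,0,0]],[[0,0,12],[0,0,0]],[[0,0,8],[0,0,0]],[[0,0,4],[0,0,0]],[[0,0,0],[0,0,0]],[[0,0,0],[0,0,0]]]'
python3 -m creep '[[[0,0,2],[0,0,0]],[[0,0,1],[0,0,0]],[[0,0,0],[0,0,0]]]'
```

```text
clock: 53.1
eef_pos: [0.5741, 0.1382, 0.0797]
tool_rot: [0.696, 0.718, 0.0, 0.0]
ft_force: [-0.1, 0.5, -0.9]
grip_width: 0.0538
grasp_force: 63.8
clock: 53.48
eef_pos: [0.5742, 0.1382, 0.0773]
tool_rot: [0.696, 0.718, 0.001, 0.0]
ft_force: [-1.8, -0.5, 3.9]
grip_width: 0.0539
grasp_force: 64.4
```

Seated. Release, look, and go for the last tray.

```bash
python3 -m creep '[[[0,0,0],[0,0,0]],[[0,0,0],[0,0,0]],[[0,0,-20],[0,0,0]],[[0,0,-50],[0,0,0]],[[0,0,-50],[0,0,0]],[[0,0,-50],[0,0,0]],[[0,0,-5],[0,0,0]],[[0,0,0],[0,0,0]]]' 68
python3 -c "
from h import *
P,pts,c=both();parts(P,pts,c);print('cap2',group(pts,c,.574,.138,.1,.125)[1])
print(group(pts,c,.457,-.368)[1])
plan(.457,-.368,.252,15)"
```

```text
clock: 54.48
eef_pos: [0.5739, 0.1381, 0.2512]
tool_rot: [0.696, 0.718, 0.0, 0.0]
ft_force: [-0.9, -0.0, -0.7]
grip_width: 0.0682
grasp_force: 0.0
cap 484 (array([0.5832, 0.135 ]), array([0.078, 0.108]), -1.0) z [0.038 0.105 0.113]
tray 171 (array([0.405 , 0.4955]), array([0.058, 0.096]), 78.7) z [0.038 0.047 0.053]
tray 109 (array([ 0.4391, -0.3731]), array([0.02 , 0.103]), 17.9) z [0.021 0.033 0.042]
tray 105 (array([ 0.4776, -0.3634]), array([0.018, 0.099]), 14.9) z [0.021 0.033 0.042]
tray 121 (array([0.5638, 0.0327]), array([0.022, 0.069]), 89.2) z [0.043 0.188 0.199]
tray 90 (array([0.5731, 0.2603]), array([0.019, 0.031]), 68.7) z [0.03  0.109 0.188]
tray 175 (array([0.5896, 0.1379]), array([0.059, 0.108]), 1.9) z [0.023 0.076 0.098]
tray 118 (array([0.664 , 0.1379]), array([0.021, 0.134]), 2.7) z [0.02  0.024 0.028]
cap2 (array([0.5816, 0.138 ]), array([0.071, 0.106]), 1.3)
(array([ 0.4565, -0.3679]), array([0.061, 0.104]), 16.0)
turn z -0.231; after turn, shift mm [-458.6 -242.9 -2.7] dist 519; from yaw 1.8 j6 1.78
  before turn [-502.  -131.5]
```

```bash
python3 -m creep '[[[0,0,0],[0,0,-0.116]],[[0,0,0],[0,0,-0.115]],[[-51,-27,0],[0,0,0]],[[-51,-27,0],[0,0,0]],[[-51,-27,0],[0,0,0]],[[-51,-27,0],[0,0,0]],[[-51,-27,0],[0,0,0]],[[-51,-27,0],[0,0,0]],[[-51,-27,0],[0,0,0]],[[-51,-27,0],[0,0,0]],[[-51,-27,0],[0,0,0]],[[0,0,50],[0,0,0]]]' 78
python3 -m creep '[[[0,0,50],[0,0,0]],[[0,0,50],[0,0,0]],[[0,0,40],[0,0,0]],[[0,0,0],[0,0,0]],[[0,0,0],[0,0,0]]]'
python3 -c "
from h import *
plan(.457,-.368,-.006,15.5)"
```

```text
clock: 56.08
eef_pos: [0.4584, -0.374, 0.2025]
tool_rot: [0.611, 0.791, -0.0, 0.004]
ft_force: [1.8, 0.2, -0.7]
grip_width: 0.0778
grasp_force: 0.0
clock: 56.7
eef_pos: [0.4582, -0.3684, 0.0619]
tool_rot: [0.609, 0.793, -0.0, 0.0]
ft_force: [0.7, 0.1, 0.4]
grip_width: 0.078
grasp_force: 0.0
turn z -0.009; after turn, shift mm [0.7 -1.1 67.9] dist 68; from yaw 15.0 j6 0.63
  before turn [ 0.7 -1.1]
```

```bash
python3 -m creep '[[[0,-1,25],[0,0,0]],[[0,0,25],[0,0,0]],[[0,0,18],[0,0,0]],[[0,0,0],[0,0,0]],[[0,0,0],[0,0,0]]]'
python3 -m creep '[[[0,0,0],[0,0,0]],[[0,0,0],[0,0,0]],[[0,0,0],[0,0,0]],[[0,0,0],[0,0,0]]]' 40
python3 -m creep '[[[0,0,-10],[0,0,0]],[[0,0,-40],[0,0,0]],[[0,0,-50],[0,0,0]],[[0,0,-50],[0,0,0]],[[0,0,-50],[0,0,0]],[[0,0,-50],[0,0,0]],[[0,0,-10],[0,0,0]],[[0,0,0],[0,0,0]],[[0,0,0],[0,0,0]]]'
python3 -c "
from h import *
plan(.574,.138,.255,1.8)"
```

```text
clock: 57.32
eef_pos: [0.4584, -0.3696, -0.0046]
tool_rot: [0.609, 0.793, -0.0, 0.002]
ft_force: [-0.2, 1.1, 0.0]
grip_width: 0.0781
grasp_force: 0.0
clock: 57.82
eef_pos: [0.4582, -0.3694, -0.0048]
tool_rot: [0.609, 0.793, -0.0, 0.002]
ft_force: [-0.9, 0.8, 6.6]
grip_width: 0.055
grasp_force: 65.8
clock: 58.95
eef_pos: [0.4561, -0.3677, 0.251]
tool_rot: [0.609, 0.793, 0.0, -0.002]
ft_force: [-0.5, -0.6, -1.1]
grip_width: 0.0544
grasp_force: 64.9
turn z 0.231; after turn, shift mm [501.7 133.8 -4.0] dist 519; from yaw 15.0 j6 0.63
  before turn [457.9 244.9]
```

```bash
python3 -m creep '[[[0,0,-3],[0,0,0.116]],[[0,0,0],[0,0,0.115]],[[56,15,0],[0,0,0]],[[56,15,0],[0,0,0]],[[56,15,0],[0,0,0]],[[56,15,0],[0,0,0]],[[56,15,0],[0,0,0]],[[56,15,0],[0,0,0]],[[56,15,0],[0,0,0]],[[55,15,0],[0,0,0]],[[55,14,0],[0,0,0]],[[0,0,0],[0,0,0]]]'
python3 -m creep '[[[0,0,50],[0,0,0]],[[0,0,50],[0,0,0]],[[0,0,10],[0,0,0]],[[0,0,0],[0,0,0]],[[0,0,0],[0,0,0]]]'
python3 -c "
from h import *
plan(.574,.138,.1052,1.8)"
```

```text
clock: 60.45
eef_pos: [0.5745, 0.1414, 0.253]
tool_rot: [0.694, 0.72, -0.002, -0.002]
ft_force: [0.2, -0.8, 0.2]
grip_width: 0.0545
grasp_force: 64.9
clock: 61.08
eef_pos: [0.577, 0.1375, 0.1487]
tool_rot: [0.696, 0.718, 0.002, 0.001]
ft_force: [1.1, -0.0, -1.3]
grip_width: 0.0549
grasp_force: 64.8
turn z -0.001; after turn, shift mm [0.6 -3.0 43.5] dist 44; from yaw 1.7 j6 1.77
  before turn [ 0.6 -3. ]
```

```bash
python3 -m creep '[[[0,-2,17],[0,0,0]],[[0,0,13],[0,0,0]],[[0,0,8],[0,0,0]],[[0,0,3],[0,0,0]],[[0,0,0],[0,0,0]],[[0,0,0],[0,0,0]]]'
python3 -m creep '[[[0,0,1.5],[0,0,0]],[[0,0,1],[0,0,0]],[[0,0,0],[0,0,0]]]'
```

```text
clock: 61.82
eef_pos: [0.5737, 0.1375, 0.1057]
tool_rot: [0.696, 0.718, 0.0, 0.0]
ft_force: [-0.5, -0.1, -0.9]
grip_width: 0.0546
grasp_force: 65.0
clock: 62.2
eef_pos: [0.5738, 0.1376, 0.1051]
tool_rot: [0.696, 0.718, 0.001, 0.001]
ft_force: [-3.5, -0.4, 8.9]
grip_width: 0.0546
grasp_force: 66.2
```

```bash
python3 -m creep '[[[0,0,0],[0,0,0]],[[0,0,0],[0,0,0]],[[0,0,-20],[0,0,0]],[[0,0,-50],[0,0,0]],[[0,0,-50],[0,0,0]],[[0,-60,-50],[0,0,0]],[[0,-60,-10],[0,0,0]],[[0,-60,0],[0,0,0]],[[-60,-60,0],[0,0,0]],[[-60,0,0],[0,0,0]],[[0,0,0],[0,0,0]]]' 68
python3 - <<'E'
from h import *
P,pts,c=both()
for nm,x,zl,zh in [("t3",.574,.125,.155),("c2",.574,.1,.122),("t2",.588,.08,.1)]: print(nm,group(pts,c,x,.138,zl,zh)[1])
H,S,V=classes(c).T
m=((H<6)|(H>174))&(S>150)&(pts[:,2]>.18)&(pts[:,2]<.26)&(pts[:,1]>.15)&(pts[:,1]<.45)
q=pts[m];t=q[q[:,2]>.226];print("fin",len(t),rect(t[:,:2]),"all",rect(q[:,:2]))
m=(pts[:,2]>.172)&(pts[:,2]<.185)&(pts[:,1]>.18)&(pts[:,1]<.45)&(pts[:,0]>.35)&(pts[:,0]<.6);print("guard",rect(pts[m][:,:2]))
o=bot.get_obs();print(o["eef_pos"],o["joint_pos"])
cv2.imwrite("pics/k.png",cv2.resize(P["scene"]["image"][130:260,230:390],None,fx=4.5,fy=4.5,interpolation=cv2.INTER_CUBIC))
E
```

```text
clock: 63.58
eef_pos: [0.364, 0.0235, 0.2731]
tool_rot: [0.699, 0.715, 0.0, 0.001]
ft_force: [-0.5, -0.1, 0.4]
grip_width: 0.0676
grasp_force: 0.0
t3 (array([0.5759, 0.1373]), array([0.061, 0.108]), 2.6)
c2 (array([0.5792, 0.1376]), array([0.065, 0.112]), 12.7)
t2 (array([0.584 , 0.1374]), array([0.074, 0.104]), 2.6)
fin 58 (array([0.4453, 0.3012]), array([0.017, 0.035]), 76.6) all (array([0.4325, 0.3053]), array([0.017, 0.069]), 72.7)
guard (array([0.4901, 0.2902]), array([0.138, 0.203]), 74.3)
[0.36462971 0.0262805  0.27288917] [ 7.14641051e-02 -4.99195731e-02 -1.58588200e-01  1.46158393e+00
  5.47319188e-04  1.61367547e+00]
```

View pics/k.png

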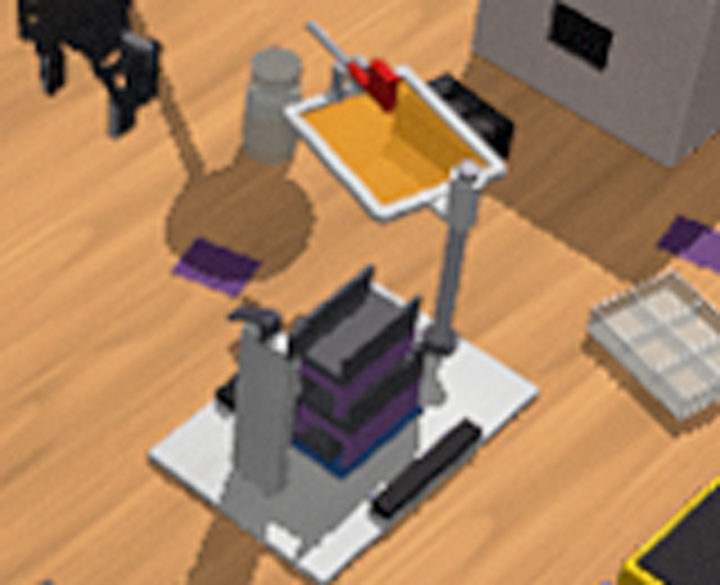

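The stack stands interlocked on the pad, alternating and flush. The gate is open at about 1.87 rad with the fin at scene px ~(315,148). Now to the fin, to close the gate.

```bash
python3 -m creep '[[[0,0,0],[0,0,-0.182]],[[0,0,0],[0,0,-0.182]],[[0,0,0],[0,0,-0.182]],[[0,0,0],[0,0,-0.182]],[[0,0,0],[0,0,-0.182]],[[0,0,0],[0,0,-0.182]],[[0,0,0],[0,0,-0.182]],[[0,0,0],[0,0,0]]]' 40
python3 -c "
from h import *
plan(.447,.3015,.27,74.5)"
```

```text
clock: 64.68
eef_pos: [0.3647, 0.0281, 0.2725]
tool_rot: [0.132, 0.991, 0.0, -0.0]
ft_force: [0.0, -0.6, 0.1]
grip_width: 0.0399
grasp_force: 0.0
turn z 0.006; after turn, shift mm [-6.2 285.4 2.5] dist 285; from yaw 74.8 j6 0.34
  before turn [ -7.8 285.4]
```

```bash
python3 -m creep '[[[-1,57,0],[0,0,0]],[[-1,57,0],[0,0,0]],[[-1,57,0],[0,0,0]],[[-2,57,0],[0,0,0]],[[-2,57,0],[0,0,0]],[[0,0,0],[0,0,0]],[[0,0,25],[0,0,0]],[[0,0,25],[0,0,0]],[[0,0,0],[0,0,0]],[[0,0,0],[0,0,0]]]'
python3 -c "
from h import *
plan(.447,.3015,.200,74.8)"
```

```text
clock: 65.92
eef_pos: [0.4462, 0.2999, 0.2238]
tool_rot: [0.133, 0.991, 0.0, 0.0]
ft_force: [0.5, 0.3, 0.7]
grip_width: 0.0402
grasp_force: 0.0
turn z -0.001; after turn, shift mm [-0.3 1.8 23.8] dist 24; from yaw 74.7 j6 0.86
  before turn [-0.3  1.8]
```

```bash
python3 -m creep '[[[0,1,12],[0,0,0]],[[0,0,11],[0,0,0]],[[0,0,0],[0,0,0]]]'
python3 -m creep '[[[0,0,0],[0,0,0]],[[0,0,0],[0,0,0]],[[0,0,0],[0,0,0]]]' 18
python3 -m creep '[[[0,0,0],[0,0,0]],[[0,0,0],[0,0,0]]]' 12
python3 -m creep '[[[-1,0,4],[0,0,0]],[[-2,0,4],[0,0,0]],[[-2,0,5],[0,0,0]],[[-3,0,5],[0,0,0]],[[0,0,0],[0,0,0]],[[0,0,0],[0,0,0]]]'
python3 -c "
from h import *
o=bot.get_obs();h=np.array([.573,.267]);print(np.linalg.norm(o['eef_pos'][:2]-h))
plan(*(h+.1225*np.array([np.sin(np.radians(1.5)),-np.cos(np.radians(1.5))])),.183,181.5)"
```

```text
clock: 66.3
eef_pos: [0.4456, 0.3003, 0.1985]
tool_rot: [0.133, 0.991, -0.001, -0.001]
ft_force: [0.2, 0.3, -0.5]
grip_width: 0.0397
grasp_force: 0.0
clock: 66.68
eef_pos: [0.4465, 0.3008, 0.2001]
tool_rot: [0.133, 0.991, 0.0, 0.0]
ft_force: [-0.2, 0.3, 0.2]
grip_width: 0.0178
grasp_force: 0.0
clock: 66.92
eef_pos: [0.4467, 0.3014, 0.2002]
tool_rot: [0.132, 0.991, 0.001, 0.0]
ft_force: [0.7, 2.0, 1.2]
grip_width: 0.013
grasp_force: 41.7
clock: 67.68
eef_pos: [0.455, 0.2999, 0.1832]
tool_rot: [0.132, 0.991, 0.002, 0.001]
ft_force: [0.3, 1.6, 6.4]
grip_width: 0.0129
grasp_force: 44.8
0.12252500294765459
turn z -1.862; after turn, shift mm [158.5 -117.1 0.2] dist 197; from yaw 74.8 j6 0.85
  before turn [-157.7 -118.1]
```

```bash
python3 -m creep '[[[-1.8,-20.7,0],[0,0,-0.17]],[[-1.8,-20.7,0],[0,0,-0.17]],[[-1.8,-20.7,0],[0,0,-0.17]],[[-1.8,-20.7,0],[0,0,-0.17]],[[-1.8,-20.7,0],[0,0,-0.17]],[[-1.8,-20.7,0],[0,0,-0.17]],[[-1.8,-20.7,0],[0,0,-0.17]],[[-1.8,-20.7,0],[0,0,-0.17]],[[-1.8,-20.7,0],[0,0,-0.17]],[[0,0,0],[0,0,0]],[[0,0,0],[0,0,0]]]'
python3 -c "
from h import *
h=np.array([.573,.267])
plan(*(h+.1225*np.array([np.sin(np.radians(1.5)),-np.cos(np.radians(1.5))])),.183,181.5)"
```

```text
clock: 69.05
eef_pos: [0.5377, 0.1535, 0.1838]
tool_rot: [-0.592, 0.806, 0.001, 0.004]
ft_force: [2.3, 9.2, 5.6]
grip_width: 0.0129
grasp_force: 44.8
turn z -0.331; after turn, shift mm [9.9 -38.3 0.8] dist 40; from yaw 162.5 j6 -0.99
  before turn [ -3.  -39.4]
```

```bash
python3 -m creep '[[[-1.6,-15,0],[0,0,-0.12]],[[-1.5,-15,0],[0,0,-0.12]],[[-0.5,-10,0],[0,0,-0.09]],[[0,0,0],[0,0,0]],[[0,0,0],[0,0,0]]]'
python3 -m creep '[[[0,-2,0],[0,0,0]],[[0,-1,0],[0,0,0]],[[0,0,0],[0,0,0]]]'
```

```text
clock: 69.68
eef_pos: [0.5763, 0.1484, 0.1835]
tool_rot: [0.716, -0.698, -0.001, -0.003]
ft_force: [0.3, 7.1, 6.4]
grip_width: 0.013
grasp_force: 44.7
clock: 70.05
eef_pos: [0.5765, 0.1485, 0.1832]
tool_rot: [0.716, -0.698, -0.003, -0.001]
ft_force: [-6.8, 7.0, 8.9]
grip_width: 0.0128
grasp_force: 45.0
```

The gate is against its stop. I'll let the lever up and release.

```bash
python3 -m creep '[[[3,0,-6],[0,0,0]],[[3,0,-6],[0,0,0]],[[3,0,-6],[0,0,0]],[[0,0,0],[0,0,0]],[[0,0,0],[0,0,0]]]'
python3 -m creep '[[[0,0,0],[0,0,0]],[[0,0,0],[0,0,0]],[[0,0,-20],[0,0,0]],[[0,0,-40],[0,0,0]],[[0,40,-40],[0,0,0]],[[0,60,0],[0,0,0]],[[0,60,0],[0,0,0]],[[0,60,0],[0,0,0]],[[0,0,0],[0,0,0]]]' 40
python3 - <<'E'
from h import *
P,pts,c=both();H,S,V=classes(c).T
m=((H<6)|(H>174))&(S>150)&(pts[:,2]>.18)&(pts[:,2]<.26)&(pts[:,1]>.05)&(pts[:,1]<.45)&(abs(pts[:,0]-.58)<.06)
q=pts[m];t=q[q[:,2]>.226];print("fin",len(t),rect(t[:,:2]),np.percentile(t[:,2],95))
m=(pts[:,2]>.17)&(pts[:,2]<.182)&(pts[:,1]>.05)&(pts[:,1]<.27)&(abs(pts[:,0]-.577)<.1);print("guard",rect(pts[m][:,:2]))
q=pts[(abs(pts[:,0]-.578)<.012)&(pts[:,2]>.19)&(pts[:,2]<.25)]
for a in np.arange(0.02,.16,.01):
    s=q[(q[:,1]>=a)&(q[:,1]<a+.01)]
    if len(s):print(round(a,2),len(s),np.percentile(s[:,2],[50,95]).round(3))
cv2.imwrite("pics/l.png",cv2.resize(P["scene"]["image"][140:250,250:370],None,fx=5,fy=5,interpolation=cv2.INTER_CUBIC))
E
```

```text
clock: 70.68
eef_pos: [0.5765, 0.1388, 0.1985]
tool_rot: [0.716, -0.698, -0.003, 0.0]
ft_force: [-3.3, 5.8, -1.1]
grip_width: 0.0132
grasp_force: 42.6
clock: 71.8
eef_pos: [0.3548, 0.1305, 0.3004]
tool_rot: [0.716, -0.698, 0.0, 0.0]
ft_force: [0.7, 0.3, -0.2]
grip_width: 0.0405
grasp_force: 0.0
fin 63 (array([0.5786, 0.1363]), array([0.017, 0.035]), 0.8) 0.2384268171308167
guard (array([0.5773, 0.1732]), array([0.138, 0.192]), 2.5)
0.02 30 [0.203 0.211]
0.03 27 [0.205 0.211]
0.04 15 [0.203 0.21 ]
0.05 15 [0.204 0.21 ]
0.06 13 [0.205 0.207]
0.07 14 [0.202 0.211]
0.08 23 [0.203 0.208]
0.09 22 [0.203 0.209]
0.1 18 [0.205 0.209]
0.11 19 [0.206 0.214]
0.12 46 [0.22  0.238]
0.13 28 [0.231 0.237]
0.14 32 [0.232 0.239]
0.15 21 [0.23  0.237]
```

View pics/l.png

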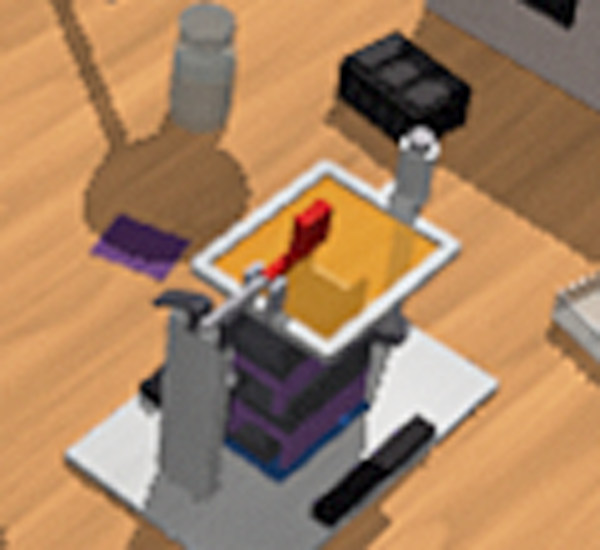

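The gate is shut at the same fin position as at the start, the bar lies level behind the catch, and the stack stands intact under the guard. The robot is clear, so I'm handing in.

```bash
python3 -c "
from workcell import workorder
print(workorder.job_done())"
```

```text
the job is handed in; nothing more can be done
None
```

The job is handed in (no verdict came back): my last check showed all five channels stacked and interlocked on the pad, the gate shut with the bar level behind its catch, and the robot clear; I never moved near the housing.

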